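# Cover and pack mounted bronzes, then stack the turned tray on its lugs

## Robot

A 6-joint arm with a two-finger parallel gripper is mounted at the origin on the work surface. World frame = base frame: x ahead of the robot, y to its left, z up, the work surface at z = 0. Lengths are in m, angles in degrees, forces in N, time in s.
With the tool pointing down it reaches from about 0.4 to 0.825 m from the base axis. Payload 7 kg.
Tool frame: the origin (TCP) lies midway between the tips of the shut fingers; the grasp point (between the pads) lies 19 mm behind it; z points along the fingers, y is the line along which they close (so a half turn about z gives the same grasp; the last joint's range is limited). The gripper opens to 88 mm and grips with 3 to 60 N. Pads are 19 mm wide; open, the fingers measure 130 mm over their backs; the gripper's body (78 mm by 193 mm) begins 47 mm behind the grasp point.
Start: joints at [82.512, 20.546, 0.682, 0, -70.136, -16.507], TCP at [0.275, 0.617, 0.227] pointing down, gripper open.
Joint ranges: [-176.03, 176.03], [-82.01, 121.73], [-58.28, 71.71], [-173.87, 95.51], [-174.79, -0.11], [-173.66, 173.66]. Speed limits (degrees/s): [136.94, 136.94, 172.46, 180, 180, 180].

## Interface

Orientations are given as [roll, pitch, yaw] about the fixed x, y, z axes, in that order (R = Rz(yaw) Ry(pitch) Rx(roll)).
In Python, from plant import r gives the robot as it stands.
- The arm moves only by the tool carry_out, never from a script. Its argument "deltas" is a list of rows, each a list of 3 entries, a list of its own where there are three numbers: the opening, from 0 (shut) to 1 (fully open), then the shift along the tool's x, y, z in mm, then the turn, a rotation vector about the tool's x, y, z in rad. In form: [[gripper, [tx, ty, tz], [rx, ry, rz]], ...]. A call has 1 to 12 rows; each row is the pose to reach, as a shift and turn from the pose commanded when the call began, along the tool's axes at that moment; what a row does not reach only later rows make up. A row lasts 1/10 s, in which the tool goes at most 50 mm and 8.59 degrees, less where a joint would pass 70% of its speed; a pose out of reach is approached as far as the arm can. A call with a gripper value outside its range is refused whole. The fingers move at their own pace and stop on an object; "squeeze" is the grip in N (left out, the last holds). Time passes only in rows, so rows that repeat a pose let the fingers close. It gives the time, the measured TCP pose, the force, the opening and the grip force at its end, in the units of the state.
- r.get_state(): the state, without advancing time (a new reading comes with each control period).
- r.capture(name): name is "scene" or "top" or "wrist"; returns (picture, depth): 400x640x3 uint8, red, green, blue; 400x640 float32, m along the optical axis (not along the pixel's ray), 0 where there is no reading.
- r.get_calibration(name): a dict with "fov_y" (degrees; the focal length in pixels is half the picture's height over the tangent of half this angle, whatever the lens; pixels are square), "cx", "cy" (the principal point, pixels), "view" (4x4, takes a point from world to camera coordinates). Camera axes: x right, y down, z forward; pixel columns grow to the right and rows downward; lengths in m; the calibration is good to about 2 mm. A picture is of the moment at which its call begins: read the wrist's pose just before it. get_calibration takes no time and is no camera call; for the wrist camera it gives the pose at the moment of the call.
- r.close_job(): hands the job in; it is judged then, once.
The state is a dict: "time_s": time; "joints": joint angles; "qd": joint speeds; "joint_torque": joint torques, N m; "tcp_pos": TCP position; "eef_rot": TCP orientation; "contact_force": force on the tool from outside, world axes, zero at the start; "moment": the same for the moment, N m; "gripper_width": finger opening in m; "gripper_force": force on a finger pad.
Only numpy, scipy, OpenCV 4.12 (cv2) and the standard library are available. Lean on these libraries where they do the work, as an engineer would, in place of code of your own. Each camera call takes 0.05 s, during which the arm holds its last target. There are 200 camera calls.

## Task

Pack up the finished bronzes: lift the upper of the two nested trays out and set it down on the clear rubber mat, push a slip cover fully home on every bronze's base before it goes in, and stand all the covered bronzes upright on the floor of the tray that was underneath. Then turn the spare tray end for end and stack it square on that tray, so that it rests level on the rim lugs instead of dropping into the nest. Do not tip a bronze over, and leave the other things on the bench where they are.

Things in the scene. Friction and masses are not known exactly. Their poses are not given: they have to be found in the camera images.
- tray_a: Lower tray of the nest, to be filled: grey plastic stack-nest tray, 264 x 206 mm over the rim lip, 70 mm high, walls sloping out from 236 x 178 mm at the foot, walls and floor 3 mm thick. Loose on the bench, 0.32 kg. Origin: centre of the underside; x along its length, z up. A middle rib along x leaves two long compartments, floors from |y| = 20 to 86 mm, |x| up to 97 mm.
- tray_a_rib (a point): Top centre of tray_a's hollow carrying rib, z = 54 mm (16 mm below the rim). The rib's straight-sided grip part is 18 mm thick (in y), 172 mm long, from z = 22 to 54 mm; below that it flares to 40 mm thick at the floor. To lift a tray, grip across the rib at its middle (the tray's centre of mass).
- tray_a_end (a point): Rim height, middle of tray_a's +x end (x = 128, z = 70 mm). This end has a brown card in a holder outside, and a rim lug (ledge, top at z = 64 mm) in each corner, y beyond 62 mm; the -x end has one lug, 52 mm wide, in its middle. Lugs reach in to |x| = 106 mm; below each the end wall is set inwards, so a tray the same way round drops into the nest.
- tray_b: The spare tray, the same as tray_a in shape, size, axes and mass. At the start it is nested in tray_a the same way round, origin 32 mm above tray_a's. Turned 180 degrees about z (card end over tray_a's one-lug end) it rests on tray_a's three lugs, inside the rim, origin 64 mm above tray_a's, with about 5 mm play each way.
- tray_b_rib (a point): Top centre of tray_b's carrying rib, z = 54 mm in tray_b.
- tray_b_end (a point): Rim height, middle of tray_b's +x end (x = 128, z = 70 mm), the end with the card and two lugs.
- mat: Thin black rubber mat, 300 x 240 x 3 mm, fixed on the bench on the side away from the trays, kept clear for setting the spare tray on. Origin: centre of the underside; long side along its x.
- pad: White foam pad, 220 x 270 x 12 mm, fixed, on which the bronzes stand. Origin: centre of the underside.
- base1: Mounted bronze (two to four of base1..base4 are there): a small green-brown bronze fastened on a round cardboard base. Foot 54 mm across and 22 mm high, above it a white spigot 39 mm across up to z = 36 mm with a bevelled top, and the bronze up to z = 43 mm. Origin: centre of the underside, z up. About 0.14 kg.
- base2: Mounted bronze (two to four of base1..base4 are there): a small green-brown bronze fastened on a round cardboard base. Foot 54 mm across and 22 mm high, above it a white spigot 39 mm across up to z = 36 mm with a bevelled top, and the bronze up to z = 43 mm. Origin: centre of the underside, z up. About 0.14 kg.
- base3: Mounted bronze (two to four of base1..base4 are there): a small green-brown bronze fastened on a round cardboard base. Foot 54 mm across and 22 mm high, above it a white spigot 39 mm across up to z = 36 mm with a bevelled top, and the bronze up to z = 43 mm. Origin: centre of the underside, z up. About 0.14 kg.
- base4: Mounted bronze (two to four of base1..base4 are there): a small green-brown bronze fastened on a round cardboard base. Foot 54 mm across and 22 mm high, above it a white spigot 39 mm across up to z = 36 mm with a bevelled top, and the bronze up to z = 43 mm. Origin: centre of the underside, z up. About 0.14 kg.
- cover1: Slip cover (always four, any fits any base; spare ones may stay): round cardboard cap, 50 mm across, 26 mm high, open below, bore 43 mm, top 3 mm thick, 35 g, standing mouth down. Origin: centre of its lower edge, z up. Fully home it sits on the foot, 22 mm above the base's origin, loosely (2 mm all round): lifting it leaves the base behind, so grip a covered base (48 mm high) by its foot.
- cover2: Slip cover (always four, any fits any base; spare ones may stay): round cardboard cap, 50 mm across, 26 mm high, open below, bore 43 mm, top 3 mm thick, 35 g, standing mouth down. Origin: centre of its lower edge, z up. Fully home it sits on the foot, 22 mm above the base's origin, loosely (2 mm all round): lifting it leaves the base behind, so grip a covered base (48 mm high) by its foot.
- cover3: Slip cover (always four, any fits any base; spare ones may stay): round cardboard cap, 50 mm across, 26 mm high, open below, bore 43 mm, top 3 mm thick, 35 g, standing mouth down. Origin: centre of its lower edge, z up. Fully home it sits on the foot, 22 mm above the base's origin, loosely (2 mm all round): lifting it leaves the base behind, so grip a covered base (48 mm high) by its foot.
- cover4: Slip cover (always four, any fits any base; spare ones may stay): round cardboard cap, 50 mm across, 26 mm high, open below, bore 43 mm, top 3 mm thick, 35 g, standing mouth down. Origin: centre of its lower edge, z up. Fully home it sits on the foot, 22 mm above the base's origin, loosely (2 mm all round): lifting it leaves the base behind, so grip a covered base (48 mm high) by its foot.
- dropper: Bystander: amber dropper bottle, 34 mm across, 70 mm tall. Loose; leave alone. Origin: centre of the underside.
- dish: Bystander: small white ceramic bowl, 52 mm across, 16 mm tall. Loose; leave alone. Origin: centre of the underside.
- saucer: Bystander: terracotta saucer, 120 mm across. Loose; leave alone. Origin: centre of the underside.
- glue: Bystander: white glue bottle, 44 mm across, 110 mm tall. Loose; leave alone. Origin: centre of the underside.
- brushpot: Bystander: cardboard tube pot of brushes, 72 mm across, 95 mm tall (brushes to about 170 mm). Loose; leave alone. Origin: centre of the underside.
There are look-alikes about, which are no part of the job. Leave any blue or pink look-alike of the cover2 alone. Leave any green look-alike of the cover4 alone.

How it is judged (in metres and radians):
On the way, in this order (a step that is already met when the one before it is completed fails the run):
1. the spare tray is out of the nest and set down level on the rubber mat, clear of the lower tray (horizontal distance between tray_b and tray_a above 0.25 m and horizontal distance between tray_b and mat below 0.12 m and height (world z) of tray_b below 0.01 m and angle between tray_b's own z axis and vertical below 0.05 rad), for 0.2 s.
2. every bronze, covered, stands on the floor of the lower tray while the spare tray is still off it (horizontal distance between tray_b and tray_a above 0.15 m and ((horizontal distance between cover1 and base1 below 0.005 m and z of cover1 in the frame of base1 between 0.019 and 0.0245 m and angle between the z axis of cover1 and the z axis of base1, either way round below 0.08 rad) or (horizontal distance between cover2 and base1 below 0.005 m and z of cover2 in the frame of base1 between 0.019 and 0.0245 m and angle between the z axis of cover2 and the z axis of base1, either way round below 0.08 rad) or (horizontal distance between cover3 and base1 below 0.005 m and z of cover3 in the frame of base1 between 0.019 and 0.0245 m and angle between the z axis of cover3 and the z axis of base1, either way round below 0.08 rad) or (horizontal distance between cover4 and base1 below 0.005 m and z of cover4 in the frame of base1 between 0.019 and 0.0245 m and angle between the z axis of cover4 and the z axis of base1, either way round below 0.08 rad)) and x of base1 in the frame of tray_a between -0.095 and 0.095 m and y of base1 in the frame of tray_a between -0.08 and 0.08 m and z of base1 in the frame of tray_a between -0.002 and 0.008 m and angle between each of base1, base2, base3, base4's own z axis and vertical below 0.1 rad and ((horizontal distance between cover1 and base2 below 0.005 m and z of cover1 in the frame of base2 between 0.019 and 0.0245 m and angle between the z axis of cover1 and the z axis of base2, either way round below 0.08 rad) or (horizontal distance between cover2 and base2 below 0.005 m and z of cover2 in the frame of base2 between 0.019 and 0.0245 m and angle between the z axis of cover2 and the z axis of base2, either way round below 0.08 rad) or (horizontal distance between cover3 and base2 below 0.005 m and z of cover3 in the frame of base2 between 0.019 and 0.0245 m and angle between the z axis of cover3 and the z axis of base2, either way round below 0.08 rad) or (horizontal distance between cover4 and base2 below 0.005 m and z of cover4 in the frame of base2 between 0.019 and 0.0245 m and angle between the z axis of cover4 and the z axis of base2, either way round below 0.08 rad)) and x of base2 in the frame of tray_a between -0.095 and 0.095 m and y of base2 in the frame of tray_a between -0.08 and 0.08 m and z of base2 in the frame of tray_a between -0.002 and 0.008 m and ((horizontal distance between cover1 and base3 below 0.005 m and z of cover1 in the frame of base3 between 0.019 and 0.0245 m and angle between the z axis of cover1 and the z axis of base3, either way round below 0.08 rad) or (horizontal distance between cover2 and base3 below 0.005 m and z of cover2 in the frame of base3 between 0.019 and 0.0245 m and angle between the z axis of cover2 and the z axis of base3, either way round below 0.08 rad) or (horizontal distance between cover3 and base3 below 0.005 m and z of cover3 in the frame of base3 between 0.019 and 0.0245 m and angle between the z axis of cover3 and the z axis of base3, either way round below 0.08 rad) or (horizontal distance between cover4 and base3 below 0.005 m and z of cover4 in the frame of base3 between 0.019 and 0.0245 m and angle between the z axis of cover4 and the z axis of base3, either way round below 0.08 rad)) and x of base3 in the frame of tray_a between -0.095 and 0.095 m and y of base3 in the frame of tray_a between -0.08 and 0.08 m and z of base3 in the frame of tray_a between -0.002 and 0.008 m and ((horizontal distance between cover1 and base4 below 0.005 m and z of cover1 in the frame of base4 between 0.019 and 0.0245 m and angle between the z axis of cover1 and the z axis of base4, either way round below 0.08 rad) or (horizontal distance between cover2 and base4 below 0.005 m and z of cover2 in the frame of base4 between 0.019 and 0.0245 m and angle between the z axis of cover2 and the z axis of base4, either way round below 0.08 rad) or (horizontal distance between cover3 and base4 below 0.005 m and z of cover3 in the frame of base4 between 0.019 and 0.0245 m and angle between the z axis of cover3 and the z axis of base4, either way round below 0.08 rad) or (horizontal distance between cover4 and base4 below 0.005 m and z of cover4 in the frame of base4 between 0.019 and 0.0245 m and angle between the z axis of cover4 and the z axis of base4, either way round below 0.08 rad)) and x of base4 in the frame of tray_a between -0.095 and 0.095 m and y of base4 in the frame of tray_a between -0.08 and 0.08 m and z of base4 in the frame of tray_a between -0.002 and 0.008 m), for 0.2 s.
At the end, for the whole second after the job is handed in: All bronzes upright (0.1 rad) on tray_a's floor (8 mm), each with a cover home (19 to 24.5 mm above the base's origin, 5 mm off axis). tray_a flat on the bench; tray_b level (0.04 rad) on its lugs, 60 to 68 mm above and within 11 mm of tray_a, card end over tray_a's one-lug end. At rest (height (world z) of tray_a below 0.006 m and angle between each of tray_a, tray_b's own z axis and vertical below 0.04 rad and z of tray_b in the frame of tray_a between 0.06 and 0.068 m and horizontal distance between tray_b and tray_a below 0.011 m and x of tray_b_end in the frame of tray_a below -0.11 m and linear speed of each of tray_a, tray_b, base1, base2, base3, base4 below 0.02 m/s and ((horizontal distance between cover1 and base1 below 0.005 m and z of cover1 in the frame of base1 between 0.019 and 0.0245 m and angle between the z axis of cover1 and the z axis of base1, either way round below 0.08 rad) or (horizontal distance between cover2 and base1 below 0.005 m and z of cover2 in the frame of base1 between 0.019 and 0.0245 m and angle between the z axis of cover2 and the z axis of base1, either way round below 0.08 rad) or (horizontal distance between cover3 and base1 below 0.005 m and z of cover3 in the frame of base1 between 0.019 and 0.0245 m and angle between the z axis of cover3 and the z axis of base1, either way round below 0.08 rad) or (horizontal distance between cover4 and base1 below 0.005 m and z of cover4 in the frame of base1 between 0.019 and 0.0245 m and angle between the z axis of cover4 and the z axis of base1, either way round below 0.08 rad)) and x of base1 in the frame of tray_a between -0.095 and 0.095 m and y of base1 in the frame of tray_a between -0.08 and 0.08 m and z of base1 in the frame of tray_a between -0.002 and 0.008 m and angle between each of base1, base2, base3, base4's own z axis and vertical below 0.1 rad and ((horizontal distance between cover1 and base2 below 0.005 m and z of cover1 in the frame of base2 between 0.019 and 0.0245 m and angle between the z axis of cover1 and the z axis of base2, either way round below 0.08 rad) or (horizontal distance between cover2 and base2 below 0.005 m and z of cover2 in the frame of base2 between 0.019 and 0.0245 m and angle between the z axis of cover2 and the z axis of base2, either way round below 0.08 rad) or (horizontal distance between cover3 and base2 below 0.005 m and z of cover3 in the frame of base2 between 0.019 and 0.0245 m and angle between the z axis of cover3 and the z axis of base2, either way round below 0.08 rad) or (horizontal distance between cover4 and base2 below 0.005 m and z of cover4 in the frame of base2 between 0.019 and 0.0245 m and angle between the z axis of cover4 and the z axis of base2, either way round below 0.08 rad)) and x of base2 in the frame of tray_a between -0.095 and 0.095 m and y of base2 in the frame of tray_a between -0.08 and 0.08 m and z of base2 in the frame of tray_a between -0.002 and 0.008 m and ((horizontal distance between cover1 and base3 below 0.005 m and z of cover1 in the frame of base3 between 0.019 and 0.0245 m and angle between the z axis of cover1 and the z axis of base3, either way round below 0.08 rad) or (horizontal distance between cover2 and base3 below 0.005 m and z of cover2 in the frame of base3 between 0.019 and 0.0245 m and angle between the z axis of cover2 and the z axis of base3, either way round below 0.08 rad) or (horizontal distance between cover3 and base3 below 0.005 m and z of cover3 in the frame of base3 between 0.019 and 0.0245 m and angle between the z axis of cover3 and the z axis of base3, either way round below 0.08 rad) or (horizontal distance between cover4 and base3 below 0.005 m and z of cover4 in the frame of base3 between 0.019 and 0.0245 m and angle between the z axis of cover4 and the z axis of base3, either way round below 0.08 rad)) and x of base3 in the frame of tray_a between -0.095 and 0.095 m and y of base3 in the frame of tray_a between -0.08 and 0.08 m and z of base3 in the frame of tray_a between -0.002 and 0.008 m and ((horizontal distance between cover1 and base4 below 0.005 m and z of cover1 in the frame of base4 between 0.019 and 0.0245 m and angle between the z axis of cover1 and the z axis of base4, either way round below 0.08 rad) or (horizontal distance between cover2 and base4 below 0.005 m and z of cover2 in the frame of base4 between 0.019 and 0.0245 m and angle between the z axis of cover2 and the z axis of base4, either way round below 0.08 rad) or (horizontal distance between cover3 and base4 below 0.005 m and z of cover3 in the frame of base4 between 0.019 and 0.0245 m and angle between the z axis of cover3 and the z axis of base4, either way round below 0.08 rad) or (horizontal distance between cover4 and base4 below 0.005 m and z of cover4 in the frame of base4 between 0.019 and 0.0245 m and angle between the z axis of cover4 and the z axis of base4, either way round below 0.08 rad)) and x of base4 in the frame of tray_a between -0.095 and 0.095 m and y of base4 in the frame of tray_a between -0.08 and 0.08 m and z of base4 in the frame of tray_a between -0.002 and 0.008 m); the robot touches nothing.
It fails at once if a bronze is put into the lower tray without its cover (((x of base1 in the frame of tray_a between -0.095 and 0.095 m and y of base1 in the frame of tray_a between -0.08 and 0.08 m and z of base1 in the frame of tray_a between -0.002 and 0.008 m and angle between base1's own z axis and vertical below 0.1 rad) and distance between each of cover1, cover2, cover3, cover4 and base1 above 0.04 m) or ((x of base2 in the frame of tray_a between -0.095 and 0.095 m and y of base2 in the frame of tray_a between -0.08 and 0.08 m and z of base2 in the frame of tray_a between -0.002 and 0.008 m and angle between base2's own z axis and vertical below 0.1 rad) and distance between each of cover1, cover2, cover3, cover4 and base2 above 0.04 m) or ((x of base3 in the frame of tray_a between -0.095 and 0.095 m and y of base3 in the frame of tray_a between -0.08 and 0.08 m and z of base3 in the frame of tray_a between -0.002 and 0.008 m and angle between base3's own z axis and vertical below 0.1 rad) and distance between each of cover1, cover2, cover3, cover4 and base3 above 0.04 m) or ((x of base4 in the frame of tray_a between -0.095 and 0.095 m and y of base4 in the frame of tray_a between -0.08 and 0.08 m and z of base4 in the frame of tray_a between -0.002 and 0.008 m and angle between base4's own z axis and vertical below 0.1 rad) and distance between each of cover1, cover2, cover3, cover4 and base4 above 0.04 m)).
It fails at once if a bronze is tipped over (angle between any of base1, base2, base3, base4's own z axis and vertical above 0.8 rad).
It fails at once if a bystander is disturbed (moved more than 30 mm) (distance of any of dropper, dish, saucer, glue, brushpot from where it was at the start of the episode above 0.03 m).
Of base1, base2, base3, base4 only 2 to 4 are there at a start; the rules pass over those that are not, and their reading is None.
At some moment in a run one of cover1, cover2, cover3, cover4, base1, base2, base3, base4 may be knocked a few centimetres aside while the robot is not near it.
It also fails if it takes over 210 s, if anything falls off the work surface, if the arm or the gripper's body presses on something with over 40 N, if the wrist force passes 120 N, or if a joint passes its speed limit or range.

## Working session

There is one attempt and no reset: what is moved stays moved. The work goes in short steps, Python scripts to look and compute and a tool call to move; the robot and the scene stay as the last step left them, time stands still between calls to the robot, and variables do not carry over. Pictures are saved under pics/ and viewed, at most 14 in all, crops included, and the job is handed in when it is done.

Besides the shell and the picture viewer there is one more tool, called after ">>>" by a JSON object that holds its "fn" and its "kwargs", one argument or row to a line. carry_out: Moves the arm, as the interface text tells. Its arguments: {"type":"object","properties":{"deltas":{"type":"array"},"squeeze":{"type":"number"}},"required":["deltas"]}

```bash
ls; mkdir -p pics; cat > h.py <<'E'
import numpy as np, cv2
from scipy.spatial.transform import Rotation as R
from plant import r
def cap(n):
    c=r.get_calibration(n); p,d=r.capture(n); return p,d,c
def cloud(d,c):
    f=200/np.tan(np.radians(c['fov_y'])/2); v,u=np.mgrid[0:400,0:640]
    P=np.stack([(u-c['cx'])/f*d,(v-c['cy'])/f*d,d,np.ones_like(d)],-1)
    W=P@np.linalg.inv(np.array(c['view'])).T
    W=W[...,:3]; W[d<=0]=np.nan; return W
def ray(c,u,v,z):
    f=200/np.tan(np.radians(c['fov_y'])/2); M=np.linalg.inv(np.array(c['view']))
    o=M[:3,3]; k=M[:3,:3]@np.array([(u-c['cx'])/f,(v-c['cy'])/f,1]); return o+k*(z-o[2])/k[2]
def save(n,p): cv2.imwrite('pics/'+n,p[...,::-1])
E
python3 - <<'E'
from h import *
print(r.get_state())
for n in('scene','top'):
    p,d,c=cap(n); save(n+'0.png',p); print(n,c['fov_y'],np.linalg.inv(np.array(c['view'])).round(3).tolist()); np.savez(n+'0.npz',p=p,d=d)
E
```

```text
pics
{'time_s': 0.0, 'joints': array([ 8.25107683e+01,  2.05925844e+01,  6.33410991e-01, -1.91837520e-02,
       -7.01379589e+01, -1.65072131e+01]), 'qd': array([-0.0717059 ,  0.01610888,  0.00705811, -0.01751866,  0.0233569 ,
        0.06291714]), 'joint_torque': array([ 1.87517021e-04, -5.82708442e+01,  2.93043888e+01,  6.99652523e+00,
        6.87154839e-03, -1.69074842e-04]), 'tcp_pos': array([0.27433483, 0.61618632, 0.22560993]), 'eef_rot': array([ 1.79901747e+02, -1.03107628e-02, -2.40029691e+01]), 'contact_force': array([ 0.80660441, -0.39341481, -0.1415447 ]), 'moment': array([-2.87982202e-03, -4.16491770e-05,  2.13365814e-02]), 'gripper_force': 0.0, 'gripper_width': 0.08756947908795272}
scene 57.93530489195795 [[-0.116, 0.794, -0.597, 1.011], [0.993, 0.102, -0.058, 0.055], [0.015, -0.6, -0.8, 0.703], [0.0, 0.0, 0.0, 1.0]]
top 55.690061142040825 [[-0.027, -0.993, 0.113, 0.41], [-0.999, 0.031, 0.031, -0.015], [-0.034, -0.112, -0.993, 1.131], [0.0, 0.0, 0.0, 1.0]]
```

View pics/top0.png

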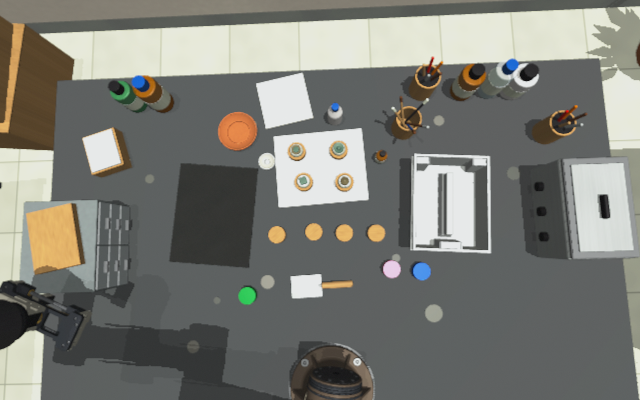

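View pics/scene0.png

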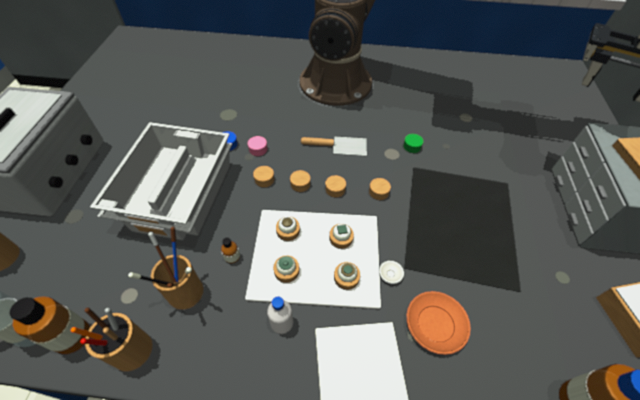

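The top view shows four bronzes on the pad at (297,151), (339,149), (304,182) and (344,182). The four cardboard covers are in a row at (277,235), (314,232), (344,233) and (376,233). The blue, pink and green caps at (421,271), (391,269) and (247,296) are look-alikes.

The nest is at (450,203) and the mat at (215,215). The nest's two-lug card end points to image top (world +x), and the scene view shows the card at that end too.

```bash
cat >> h.py <<'E'
def caps(p,c,z,d=None):
    """orange discs -> centres on plane z"""
    hsv=cv2.cvtColor(p,cv2.COLOR_RGB2HSV); m=cv2.inRange(hsv,(8,90,110),(24,255,255))
    out=[]
    for k in cv2.findContours(m,cv2.RETR_EXTERNAL,cv2.CHAIN_APPROX_NONE)[0]:
        (u,v),rad=cv2.minEnclosingCircle(k)
        if 6<rad<14: out.append((round(u),round(v),round(rad,1),round(cv2.contourArea(k)),ray(c,u,v,z)[:2].round(4).tolist()))
    return out
E
python3 - <<'E'
from h import *
p,d,c=cap('top'); W=cloud(d,c)
for n,(u,v) in dict(bench=(320,320),mat=(215,215),pad=(320,165),cov=(314,232),base=(339,149),rib=(448,203)).items(): print(n,W[v-2:v+3,u-2:u+3].reshape(-1,3).mean(0).round(4), W[v-2:v+3,u-2:u+3,2].std().round(4))
for q in caps(p,c,.026): print(q)
def rect(m,n):
    pts=W[m][:,:2].astype(np.float32); b=cv2.minAreaRect(pts); print(n,len(pts),b)
Z=W[...,2]; X=W[...,0]; Y=W[...,1]
reg=(X>.35)&(X<.9)&(Y<-.25)&(Y>-.62)
rect(reg&(Z>.094)&(Z<.112),'rim')
mr=reg&(Z>.078)&(Z<.092); k=cv2.connectedComponentsWithStats(mr.astype(np.uint8)); 
for i in range(1,k[0]):
    if k[2][i,4]>30: rect(k[1]==i,'rib?')
g=cv2.cvtColor(p,cv2.COLOR_RGB2HSV)
for n,m,z in(('mat',g[...,2]<45,.003),('pad',(g[...,2]>200)&(g[...,1]<40),.012)):
    k=cv2.connectedComponentsWithStats(m.astype(np.uint8))
    for i in range(1,k[0]):
        if k[2][i,4]>3000:
            vs,us=np.nonzero(k[1]==i); pts=np.array([ray(c,u,v,z)[:2] for u,v in zip(us,vs)],np.float32); print(n,k[2][i],cv2.minAreaRect(pts))
E
```

```text
bench [nan nan nan] nan
mat [0.5015 0.3351 0.0035] 0.0019
pad [0.6418 0.0143 0.0128] 0.0017
cov [0.4413 0.0368 0.0267] 0.0026
base [ 0.679  -0.0433  0.0522] 0.0026
rib [ 0.5085 -0.3356  0.087 ] 0.002
(276, 234, 8.9, 222, [0.4372, 0.1466])
(376, 233, 8.9, 222, [0.4343, -0.1423])
(344, 232, 8.9, 221, [0.4375, -0.0498])
(313, 232, 8.7, 220, [0.4429, 0.0386])
(344, 182, 8.9, 223, [0.5863, -0.0549])
(304, 182, 8.9, 223, [0.5911, 0.0641])
(296, 151, 8.9, 216, [0.6837, 0.0832])
(338, 150, 9.0, 224, [0.6841, -0.0413])
(562, 122, 13.7, 85, [0.7417, -0.7027])
(419, 117, 7.1, 20, [0.7746, -0.2856])
(570, 112, 9.9, 28, [0.7742, -0.7262])
(144, 86, 11.7, 180, [0.9068, 0.5524])
(474, 74, 11.7, 185, [0.9015, -0.4571])
(428, 76, 13.0, 80, [0.9008, -0.3186])
(437, 68, 8.2, 35, [0.9268, -0.3483])
rim 2362 ((0.6258722543716431, -0.429132878780365), (0.5478957891464233, 0.35765987634658813), 0.2161220759153366)
rib? 57 ((0.8485774993896484, -0.3993673622608185), (0.06104142963886261, 0.023026976734399796), 34.254066467285156)
rib? 72 ((0.8473285436630249, -0.4842160642147064), (0.05802743509411812, 0.02
[... 612 characters left out ...]
19677734)
pad [   40     8   580    72 25818] ((1.0211838483810425, -0.003097355365753174), (1.812216877937317, 0.1643921434879303), 89.99207305908203)
pad [ 259  128  109   79 5389] ((0.6345412731170654, 0.03926125913858414), (0.21797780692577362, 0.3163765072822571), 3.304596424102783)
pad [   0  148   53   85 3309] ((0.6024715900421143, 0.9196202754974365), (0.2642988860607147, 0.16548596322536469), 3.069758415222168)
pad [ 413  154   78   99 4668] ((0.5183931589126587, -0.36790141463279724), (0.2225092351436615, 0.28534236550331116), 86.27559661865234)
pad [ 572  163   61   88 4222] ((0.4926809072494507, -0.7975465059280396), (0.14700835943222046, 0.25253576040267944), 89.87820434570312)
```

```bash
cat >> h.py <<'E'
def plan(cur,tgts):
    """cur, tgts: (x,y,z m, yaw deg), tool down. Prints tool-frame shift mm and turn rad from cur"""
    R0=R.from_euler('xyz',[180,0,cur[3]],degrees=True)
    for t in tgts:
        s=R0.inv().apply(np.array(t[:3])-np.array(cur[:3]))*1000
        w=(R0.inv()*R.from_euler('xyz',[180,0,t[3]],degrees=True)).as_rotvec()
        print(t,'->',s.round(1).tolist(),w.round(3).tolist(),'rows>=%.1f'%max(np.linalg.norm(s)/50,np.degrees(np.linalg.norm(w))/8.59))
def st():
    s=r.get_state(); print('t',round(s['time_s'],2),s['tcp_pos'].round(4),s['eef_rot'].round(1),'w',round(s['gripper_width'],4),'F',s['contact_force'].round(1),s['gripper_force'],'q',s['joints'].round(0)); return s
E
python3 - <<'E'
from h import *
f=np.load('top0.npz'); p,d=f['p'],f['d']; c=r.get_calibration('top'); W=cloud(d,c)
X,Y,Z=np.moveaxis(W,-1,0)
m=(X>.36)&(X<.67)&(Y<-.2)&(Y>-.46)&(Z>.094)&(Z<.112)
k=cv2.connectedComponentsWithStats(cv2.dilate(m.astype(np.uint8),np.ones((3,3))))
for i in range(1,k[0]):
    mm=m&(k[1]==i)
    if mm.sum()>100: print(cv2.minAreaRect(W[mm][:,:2].astype(np.float32)))
for q in caps(p,c,.034): 
    if .55<q[4][0]<.72 and abs(q[4][1])<.12: print(q)
for u,v in((181,164),(258,168),(250,267),(171,263)): print('mat',ray(c,u,v,.003).round(3))
for n,u,v in(('dish',267,161),('dropper',380,156),('glue',335,114),('saucer',238,131),('brush',408,122)): print(n,ray(c,u,v,.05).round(3))
st()
plan((.275,.617,.227,-24),[(.5,.1,.2,-3.4),(.510,-.3385,.16,-3.4),(.510,-.3385,.058,-3.4)])
E
```

```text
((0.510443925857544, -0.3389700651168823), (0.20742730796337128, 0.26434409618377686), 86.06836700439453)
(344, 182, 8.9, 224, [0.5851, -0.0545])
(304, 182, 8.9, 223, [0.5898, 0.0635])
(296, 151, 8.9, 216, [0.6817, 0.0825])
(338, 150, 9.0, 224, [0.6822, -0.0413])
mat [0.662 0.441 0.003]
mat [0.641 0.204 0.003]
mat [0.344 0.23  0.003]
mat [0.362 0.467 0.003]
dish [0.651 0.168 0.05 ]
dropper [ 0.655 -0.161  0.05 ]
glue [ 0.785 -0.035  0.05 ]
saucer [0.745 0.253 0.05 ]
brush [ 0.753 -0.247  0.05 ]
t 0.15 [0.2744 0.6163 0.2259] [179.9  -0.  -24. ] w 0.0878 F [ 0.4 -0.  -0.6] 0.0 q [ 83.  21.   1.  -0. -70. -17.]
(0.5, 0.1, 0.2, -3.4) -> [415.8, 380.8, 27.0] [0.0, 0.0, -0.36] rows>=11.3
(0.51, -0.3385, 0.16, -3.4) -> [603.3, 777.3, 67.0] [0.0, 0.0, -0.36] rows>=19.7
(0.51, -0.3385, 0.058, -3.4) -> [603.3, 777.3, 169.0] [0.0, 0.0, -0.36] rows>=20.0
```

>>> {"fn": "carry_out", "kwargs": {
  "deltas": [
    [1,[416,381,27],[0,0,-0.356]],
    [1,[416,381,27],[0,0,-0.356]],
    [1,[416,381,27],[0,0,-0.356]],
    [1,[416,381,27],[0,0,-0.356]],
    [1,[416,381,27],[0,0,-0.356]],
    [1,[416,381,27],[0,0,-0.356]],
    [1,[416,381,27],[0,0,-0.356]],
    [1,[416,381,27],[0,0,-0.356]],
    [1,[416,381,27],[0,0,-0.356]],
    [1,[416,381,27],[0,0,-0.356]],
    [1,[416,381,27],[0,0,-0.356]],
    [1,[416,381,27],[0,0,-0.356]]
  ],
  "squeeze": 45
}}

```text
time_s: 1.35
tcp_pos: [0.5001, 0.0957, 0.1992]
eef_rot: [180.0, 0.0, -3.8]
contact_force: [0.4, 0.6, 0.6]
gripper_width: 0.0879
gripper_force: 0.0
```

```bash
python3 - <<'E'
from h import *
p,d,c=cap('wrist'); save('w1.png',p); st()
plan((.5,.1,.2,-3.6),[(.510,-.3387,.16,-3.6),(.510,-.3387,.058,-3.6)])
E
```

```text
t 1.4 [0.5003 0.0956 0.199 ] [ 1.799e+02  1.000e-01 -3.800e+00] w 0.0878 F [ 0.5 -1.3  0.1] 0.0 q [ 33.   6. -22.   0. -62.  53.]
(0.51, -0.3387, 0.16, -3.6) -> [37.5, 437.2, 40.0] [0.0, 0.0, 0.0] rows>=8.8
(0.51, -0.3387, 0.058, -3.6) -> [37.5, 437.2, 142.0] [0.0, 0.0, 0.0] rows>=9.2
```

>>> {"fn": "carry_out", "kwargs": {
  "deltas": [
    [1,[38,433,40],[0,0,0]],
    [1,[38,433,40],[0,0,0]],
    [1,[38,433,40],[0,0,0]],
    [1,[38,433,40],[0,0,0]],
    [1,[38,433,40],[0,0,0]],
    [1,[38,433,40],[0,0,0]],
    [1,[38,433,40],[0,0,0]],
    [1,[38,433,40],[0,0,0]],
    [1,[38,433,40],[0,0,0]],
    [1,[38,433,40],[0,0,0]],
    [1,[38,433,40],[0,0,0]],
    [1,[38,433,40],[0,0,0]]
  ]
}}

```text
time_s: 2.6
tcp_pos: [0.5104, -0.3343, 0.1595]
eef_rot: [-180.0, 0.0, -3.6]
contact_force: [-0.0, 1.3, -0.4]
gripper_width: 0.0876
gripper_force: 0.0
```

```bash
python3 - <<'E'
from h import *
p,d,c=cap('wrist'); save('w2.png',p); s=st(); W=cloud(d,c); Z=W[...,2]
X,Y=W[...,0],W[...,1]
m=(Z>.078)&(Z<.093)&(abs(X-.51)<.12)&(abs(Y+.339)<.03)
print(m.sum(), cv2.minAreaRect(W[m][:,:2].astype(np.float32)) if m.any() else 0)
E
```

```text
t 2.65 [ 0.5106 -0.3341  0.1597] [-180.    -0.    -3.5] w 0.0877 F [-0.3 -0.3  0.3] 0.0 q [-15.  17. -13.  -0. -60. 101.]
5827 ((0.5155272483825684, -0.3473304510116577), (0.05379166826605797, 0.23169247806072235), 84.20109558105469)
```

View pics/w2.png

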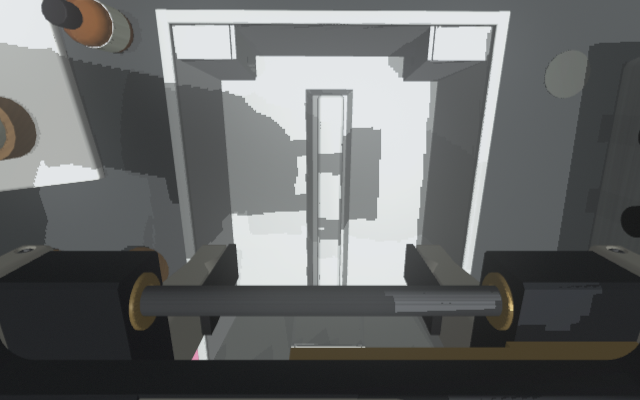

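>>> {"fn": "carry_out", "kwargs": {
  "deltas": [
    [1,[0,4,30],[0,0,0]],
    [1,[0,4,60],[0,0,0]],
    [1,[0,4,85],[0,0,0]],
    [1,[0,4,102],[0,0,0]],
    [1,[0,4,102],[0,0,0]],
    [0,[0,4,102],[0,0,0]],
    [0,[0,4,102],[0,0,0]],
    [0,[0,4,102],[0,0,0]],
    [0,[0,4,102],[0,0,0]],
    [0,[0,4,102],[0,0,0]],
    [0,[0,4,102],[0,0,0]],
    [0,[0,4,102],[0,0,0]]
  ],
  "squeeze": 45
}}

```text
time_s: 3.85
tcp_pos: [0.5101, -0.3392, 0.0576]
eef_rot: [180.0, -0.0, -3.6]
contact_force: [-0.6, -0.5, -0.9]
gripper_width: 0.0374
gripper_force: 0.0
```

>>> {"fn": "carry_out", "kwargs": {
  "deltas": [
    [0,[0,0,0],[0,0,0]],
    [0,[0,0,0],[0,0,0]],
    [0,[0,0,0],[0,0,0]],
    [0,[0,0,0],[0,0,0]],
    [0,[0,0,-8],[0,0,0]],
    [0,[0,0,-20],[0,0,0]],
    [0,[0,0,-35],[0,0,0]],
    [0,[0,0,-55],[0,0,0]],
    [0,[0,0,-80],[0,0,0]],
    [0,[0,0,-105],[0,0,0]],
    [0,[0,0,-120],[0,0,0]],
    [0,[0,0,-120],[0,0,0]]
  ]
}}

```text
time_s: 5.05
tcp_pos: [0.5114, -0.3396, 0.1811]
eef_rot: [179.9, -0.3, -3.6]
contact_force: [1.0, -0.0, -3.1]
gripper_width: 0.0177
gripper_force: 45.0
```

```bash
python3 - <<'E'
from h import *
p,d,c=cap('top'); save('t2.png',p); W=cloud(d,c); st()
X,Y,Z=np.moveaxis(W,-1,0); m=(X>.33)&(X<.69)&(Y<-.2)&(Y>-.48)
for a in(.05,.06,.065,.07,.08,.1,.15,.2,.22,.23): print(a,(m&(Z>a)).sum(),end=' ')
p,d,c=cap('scene'); save('s2.png',p)
plan((.510,-.3387,.178,-3.6),[(.502,.336,.178,-5),(.502,.336,.031,-5)])
E
```

```text
t 5.1 [ 0.5106 -0.3391  0.1791] [180.   -0.2  -3.6] w 0.0174 F [-0.6 -1.1 -3.4] 44.99344289302826 q [-15.  17. -11.  -0. -62. 102.]
0.05 13323 0.06 13323 0.065 13323 0.07 13323 0.08 13323 0.1 13323 0.15 13323 0.2 11983 0.22 11454 0.23 11035 (0.502, 0.336, 0.178, -5) -> [-50.3, -672.9, -0.0] [-0.0, -0.0, 0.024] rows>=13.5
(0.502, 0.336, 0.031, -5) -> [-50.3, -672.9, 147.0] [-0.0, -0.0, 0.024] rows>=13.8
```

View pics/s2.png

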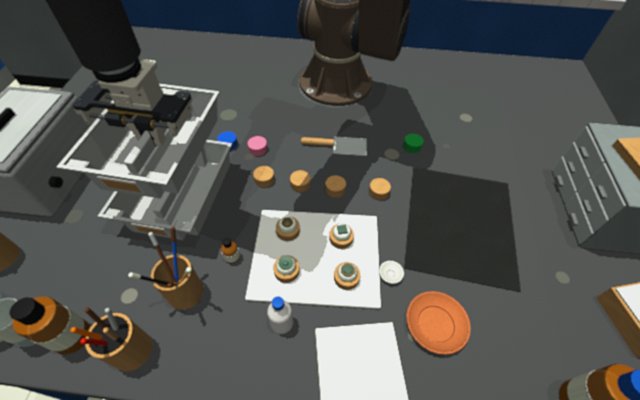

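>>> {"fn": "carry_out", "kwargs": {
  "deltas": [
    [0,[-2,-25,0],[0,0,0.002]],
    [0,[-4,-70,0],[0,0,0.004]],
    [0,[-9,-120,0],[0,0,0.006]],
    [0,[-13,-170,0],[0,0,0.008]],
    [0,[-17,-220,0],[0,0,0.01]],
    [0,[-20,-270,0],[0,0,0.012]],
    [0,[-24,-320,0],[0,0,0.014]],
    [0,[-28,-370,0],[0,0,0.016]],
    [0,[-32,-420,0],[0,0,0.018]],
    [0,[-36,-470,0],[0,0,0.02]],
    [0,[-39,-520,0],[0,0,0.022]],
    [0,[-42,-565,0],[0,0,0.024]]
  ]
}}

```text
time_s: 6.35
tcp_pos: [0.5025, 0.2293, 0.1764]
eef_rot: [179.9, 0.1, -4.9]
contact_force: [1.1, 0.1, -2.9]
gripper_width: 0.0177
gripper_force: 45.0
```

>>> {"fn": "carry_out", "kwargs": {
  "deltas": [
    [0,[-4,-45,0],[0,0,0]],
    [0,[-6,-80,0],[0,0,0]],
    [0,[-8,-108,0],[0,0,0]],
    [0,[-8,-108,15],[0,0,0]],
    [0,[-8,-108,45],[0,0,0]],
    [0,[-8,-108,80],[0,0,0]],
    [0,[-8,-108,110],[0,0,0]],
    [0,[-8,-108,130],[0,0,0]],
    [0,[-8,-108,142],[0,0,0]],
    [0,[-8,-108,148],[0,0,0]],
    [0,[-8,-108,148],[0,0,0]],
    [0,[-8,-108,148],[0,0,0]]
  ]
}}

```text
time_s: 7.55
tcp_pos: [0.5054, 0.3361, 0.0301]
eef_rot: [-180.0, -0.0, -5.0]
contact_force: [0.3, -0.3, -3.0]
gripper_width: 0.0177
gripper_force: 45.0
```

```bash
python3 - <<'E'
from h import *
p,d,c=cap('scene'); save('s3.png',p); st()
E
```

```text
t 7.6 [0.5054 0.3361 0.0302] [-179.9   -0.    -5. ] w 0.0179 F [-0.4  1.  -3. ] 44.996457695961 q [ 52.  25. -21.   0. -44.  33.]
```

View pics/s3.png

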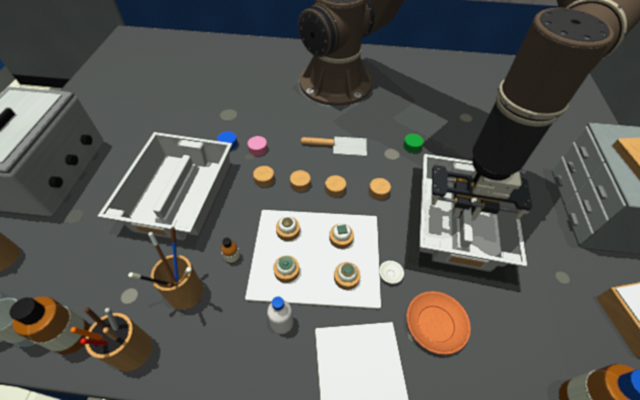

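>>> {"fn": "carry_out", "kwargs": {
  "deltas": [
    [0.6,[0,0,0],[0,0,0]],
    [0.6,[0,0,0],[0,0,0]],
    [0.6,[0,0,0],[0,0,0]],
    [0.6,[0,0,0],[0,0,0]],
    [0.6,[0,0,0],[0,0,0]],
    [0.6,[0,0,0],[0,0,0]],
    [0.6,[0,0,-30],[0,0,0]],
    [0.7,[0,0,-80],[0,0,0]],
    [0.8,[0,0,-130],[0,0,0]],
    [0.8,[0,0,-180],[0,0,0]],
    [0.8,[0,0,-230],[0,0,0]],
    [0.8,[0,0,-250],[0,0,0]]
  ]
}}

```text
time_s: 8.8
tcp_pos: [0.5065, 0.3366, 0.2858]
eef_rot: [-179.7, -0.3, -5.0]
contact_force: [0.6, -0.3, 0.2]
gripper_width: 0.0699
gripper_force: 0.0
```

```bash
python3 - <<'E'
from h import *
p,d,c=cap('top'); st(); W=cloud(d,c); X,Y,Z=np.moveaxis(W,-1,0)
m=(X>.34)&(X<.68)&(Y>.2)&(Y<.48)&(Z>.064)&(Z<.084); print(cv2.minAreaRect(W[m][:,:2].astype(np.float32)),m.sum())
c=r.get_calibration('wrist');s=r.get_state(); M=np.linalg.inv(np.array(c['view'])); RT=R.from_euler('xyz',s['eef_rot'],degrees=True)
print('cam in tool',RT.inv().apply(M[:3,3]-s['tcp_pos']).round(3),(RT.inv().as_matrix()@M[:3,:3]).round(2).tolist(),c['fov_y'])
plan((.5054,.336,.28,-5),[(.55,.13,.28,-90)])
E
```

```text
t 8.85 [0.507  0.3369 0.2872] [-179.6   -0.4   -4.9] w 0.0703 F [ 1.6 -0.1  3. ] 0.0 q [ 52.  12.  -3.   0. -74.  33.]
((0.5057500004768372, 0.33754467964172363), (0.208119198679924, 0.2643633186817169), 84.92073822021484) 1286
cam in tool [ 0.079  0.    -0.156] [[0.0, -0.96, -0.29], [1.0, 0.0, -0.0], [0.0, -0.29, 0.96]] 62.06668040838905
(0.55, 0.13, 0.28, -90) -> [62.4, 201.3, 0.0] [0.0, -0.0, 1.484] rows>=9.9
```

>>> {"fn": "carry_out", "kwargs": {
  "deltas": [
    [0.8,[12,20,0],[0,0,0.148]],
    [0.8,[22,50,0],[0,0,0.297]],
    [0.8,[33,80,0],[0,0,0.445]],
    [0.8,[45,110,0],[0,0,0.593]],
    [0.8,[55,130,0],[0,0,0.742]],
    [0.8,[67,140,0],[0,0,0.89]],
    [0.8,[67,140,0],[0,0,1.039]],
    [0.8,[67,140,0],[0,0,1.187]],
    [0.8,[67,140,0],[0,0,1.335]],
    [0.8,[67,140,0],[0,0,1.484]],
    [0.8,[67,140,0],[0,0,1.484]],
    [0.8,[67,140,0],[0,0,1.484]]
  ]
}}

```text
time_s: 10.05
tcp_pos: [0.5595, 0.1904, 0.2793]
eef_rot: [180.0, -0.0, -89.7]
contact_force: [-0.3, 0.6, 0.2]
gripper_width: 0.0703
gripper_force: 0.0
```

```bash
python3 - <<'E'
from h import *
st(); p,d,c=cap('wrist'); save('w4.png',p); np.savez('w4.npz',p=p,d=d,v=c['view'])
for z in(.02,.034):
    print(z)
    for q in caps2(p,c,z) if 'caps2' in globals() else []: print(q)
hsv=cv2.cvtColor(p,cv2.COLOR_RGB2HSV); m=cv2.inRange(hsv,(8,90,90),(24,255,255))
for k in cv2.findContours(m,cv2.RETR_EXTERNAL,cv2.CHAIN_APPROX_NONE)[0]:
    if cv2.contourArea(k)>300:
        (u,v),rad=cv2.minEnclosingCircle(k); print(round(u),round(v),round(rad,1),cv2.contourArea(k),[ray(c,u,v,z)[:2].round(4).tolist() for z in(.026,.034)])
E
```

```text
t 10.05 [0.5595 0.1904 0.2793] [180.   -0.  -89.7] w 0.0703 F [-0.3  0.6  0.2] 0.0 q [ 38.  11.  -6.  -0. -73. -37.]
0.02
0.034
173 220 46.8 5489.0 [[0.7514, 0.259], [0.7477, 0.2561]]
420 134 21.3 1257.5 [[0.4384, 0.1464], [0.4407, 0.1457]]
425 35 24.4 1592.5 [[0.4433, 0.0388], [0.4455, 0.0402]]
```

View pics/w4.png

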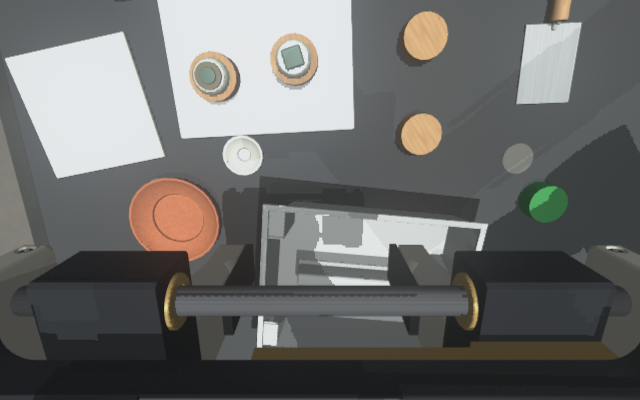

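>>> {"fn": "carry_out", "kwargs": {
  "deltas": [
    [0.8,[12,35,25],[0,0,0]],
    [0.8,[25,75,50],[0,0,0]],
    [0.8,[38,110,80],[0,0,0]],
    [0.8,[44,122,120],[0,0,0]],
    [0.8,[44,122,165],[0,0,0]],
    [0.8,[44,122,210],[0,0,0]],
    [0.8,[44,122,245],[0,0,0]],
    [0.8,[44,122,268],[0,0,0]],
    [0.8,[44,122,276],[0,0,0]],
    [0.8,[44,122,276],[0,0,0]],
    [0,[44,122,276],[0,0,0]],
    [0,[44,122,276],[0,0,0]]
  ],
  "squeeze": 12
}}

```text
time_s: 11.3
tcp_pos: [0.4385, 0.1471, 0.0049]
eef_rot: [-179.9, 0.1, -90.0]
contact_force: [0.5, 1.0, 1.0]
gripper_width: 0.0588
gripper_force: 0.0
```

```bash
cat >> h.py <<'E'
def bases(p,c,guess,z=.034,rpx=None):
    f=200/np.tan(np.radians(c['fov_y'])/2); V=np.array(c['view']); hsv=cv2.cvtColor(p,cv2.COLOR_RGB2HSV); m=cv2.inRange(hsv,(8,70,70),(24,255,255))
    for g in guess:
        q=V@np.array([*g,z,1]); u0,v0=f*q[0]/q[2]+c['cx'],f*q[1]/q[2]+c['cy']; rr=f*.036/q[2]
        vs,us=np.nonzero(m); k=np.hypot(us-u0,vs-v0)<rr
        if k.sum()<20: continue
        (u,v),rad=cv2.minEnclosingCircle(np.stack([us[k],vs[k]],1).astype(np.float32)); print('base',g,k.sum(),round(u),round(v),'rad mm',round(rad*q[2]/f*1000,1),ray(c,u,v,z)[:2].round(4).tolist())
E
python3 - <<'E'
from h import *
G=[(.5898,.0635),(.6817,.0825),(.5851,-.0545),(.6822,-.0413)]
f=np.load('w4.npz'); c=dict(r.get_calibration('wrist')); c['view']=f['v']; bases(f['p'],c,G[:2])
f=np.load('top0.npz'); bases(f['p'],r.get_calibration('top'),G)
f=np.load('scene0.npz'); bases(f['p'],r.get_calibration('scene'),G)
c=r.get_calibration('scene'); p=f['p']; hsv=cv2.cvtColor(p,cv2.COLOR_RGB2HSV); 
print('glue foot',ray(c,280,325,.0).round(3),'cap',ray(c,277,303,.11).round(3)); st()
E
```

```text
base (0.5898, 0.0635) 707 294 59 rad mm 28.2 [0.5898, 0.0646]
base (0.6817, 0.0825) 650 212 76 rad mm 28.6 [0.6822, 0.0833]
base (0.5898, 0.0635) 121 303 182 rad mm 26.7 [0.5896, 0.0648]
base (0.6817, 0.0825) 131 296 151 rad mm 27.1 [0.682, 0.0827]
base (0.5851, -0.0545) 161 344 182 rad mm 26.6 [0.5851, -0.0549]
base (0.6822, -0.0413) 122 338 149 rad mm 27.2 [0.6827, -0.041]
base (0.5898, 0.0635) 215 341 236 rad mm 27.2 [0.5964, 0.0642]
base (0.6817, 0.0825) 308 346 275 rad mm 27.4 [0.6877, 0.0829]
base (0.5851, -0.0545) 267 287 228 rad mm 26.8 [0.5918, -0.0536]
base (0.6822, -0.0413) 259 286 268 rad mm 27.5 [0.6881, -0.0402]
glue foot [ 0.792 -0.036  0.   ] cap [ 0.79  -0.033  0.11 ]
t 11.3 [0.4385 0.1471 0.0049] [-1.799e+02  1.000e-01 -9.000e+01] w 0.0588 F [0.5 1.  1. ] 0.0 q [ 43.  17. -41.   0. -32. -43.]
```

>>> {"fn": "carry_out", "kwargs": {
  "deltas": [
    [0,[0,0,0],[0,0,0]],
    [0,[0,0,0],[0,0,0]],
    [0,[0,0,0],[0,0,0]],
    [0,[0,0,-20],[0,0,0]],
    [0,[0,0,-60],[0,0,0]],
    [0,[20,-30,-96],[0,0,0]],
    [0,[40,-70,-96],[0,0,0]],
    [0,[60,-110,-96],[0,0,0]],
    [0,[78,-142,-96],[0,0,0]],
    [0,[82,-152,-96],[0,0,0]],
    [0,[82,-152,-96],[0,0,0]],
    [0,[82,-152,-85],[0,0,0]]
  ]
}}

```text
time_s: 12.5
tcp_pos: [0.5899, 0.0647, 0.0894]
eef_rot: [-179.9, 0.0, -90.0]
contact_force: [0.4, 0.1, 0.1]
gripper_width: 0.0502
gripper_force: 12.0
```

>>> {"fn": "carry_out", "kwargs": {
  "deltas": [
    [0,[0,0,15],[0,0,0]],
    [0,[0,0,28],[0,0,0]],
    [0,[0,0,38],[0,0,0]],
    [0,[0,0,46],[0,0,0]],
    [0,[0,0,50],[0,0,0]],
    [0,[0,0,50],[0,0,0]]
  ]
}}

```text
time_s: 13.1
tcp_pos: [0.5895, 0.0645, 0.0384]
eef_rot: [180.0, -0.0, -90.0]
contact_force: [0.5, 0.7, -0.5]
gripper_width: 0.0503
gripper_force: 12.0
```

>>> {"fn": "carry_out", "kwargs": {
  "deltas": [
    [0.8,[0,0,0],[0,0,0]],
    [0.8,[0,0,0],[0,0,0]],
    [0.8,[0,0,0],[0,0,0]],
    [0.8,[0,0,0],[0,0,0]],
    [0.8,[0,0,8],[0,0,0]],
    [0.8,[0,0,16],[0,0,0]],
    [0.8,[0,0,22],[0,0,0]],
    [0.8,[0,0,22],[0,0,0]],
    [0,[0,0,22],[0,0,0]],
    [0,[0,0,22],[0,0,0]],
    [0,[0,0,22],[0,0,0]],
    [0,[0,0,22],[0,0,0]]
  ],
  "squeeze": 25
}}

```text
time_s: 14.3
tcp_pos: [0.5899, 0.0645, 0.0168]
eef_rot: [-180.0, 0.0, -90.0]
contact_force: [0.5, -0.3, -0.8]
gripper_width: 0.0529
gripper_force: 25.0
```

```bash
cat >> h.py <<'E'
def trayA(W,zlo=.062,zhi=.082):
    X,Y,Z=np.moveaxis(W,-1,0); m=(X>.35)&(X<.67)&(Y<-.2)&(Y>-.475)&(Z>zlo)&(Z<zhi)
    k=cv2.connectedComponentsWithStats(cv2.dilate(m.astype(np.uint8),np.ones((3,3)))); i=1+np.argmax(k[2][1:,4]); mm=m&(k[1]==i)
    print('rim',cv2.minAreaRect(W[mm][:,:2].astype(np.float32)))
    m=(X>.38)&(X<.63)&(abs(Y+.339)<.025)&(Z>.046)&(Z<.061); k=cv2.connectedComponentsWithStats(m.astype(np.uint8)); i=1+np.argmax(k[2][1:,4]); print('rib',cv2.minAreaRect(W[k[1]==i][:,:2].astype(np.float32)))
E
python3 - <<'E'
from h import *
st(); p,d,c=cap('top'); save('t5.png',p); trayA(cloud(d,c))
for q in caps(p,c,.026)[:9]: print(q)
E
```

```text
t 14.3 [0.5899 0.0645 0.0168] [-180.    0.  -90.] w 0.0529 F [ 0.5 -0.3 -0.8] 24.99978929758072 q [ 25.  25. -24.   0. -41. -25.]
rim ((0.5102741718292236, -0.3388138711452484), (0.20697997510433197, 0.2648718059062958), 86.62625885009766)
rib ((0.5098606944084167, -0.3376862406730652), (0.01831151731312275, 0.1712755709886551), 86.2387466430664)
(376, 233, 8.9, 222, [0.4343, -0.1423])
(344, 232, 8.9, 221, [0.4375, -0.0498])
(313, 232, 8.7, 220, [0.4429, 0.0386])
(344, 182, 8.9, 224, [0.5864, -0.0548])
(338, 150, 9.0, 224, [0.6841, -0.0415])
(562, 122, 13.7, 85, [0.7417, -0.7027])
(419, 117, 7.1, 20, [0.7746, -0.2856])
(570, 112, 9.6, 29, [0.7741, -0.7276])
(144, 86, 11.7, 180, [0.9068, 0.5524])
```

>>> {"fn": "carry_out", "kwargs": {
  "deltas": [
    [0,[0,0,-15],[0,0,0]],
    [0,[0,0,-50],[0,0,0]],
    [0,[0,0,-90],[0,0,0]],
    [0,[25,7,-105],[0,0,0.01]],
    [0,[65,18,-105],[0,0,0.02]],
    [0,[110,31,-105],[0,0,0.03]],
    [0,[155,44,-105],[0,0,0.04]],
    [0,[200,57,-105],[0,0,0.05]],
    [0,[245,70,-105],[0,0,0.06]],
    [0,[290,83,-105],[0,0,0.063]],
    [0,[335,96,-105],[0,0,0.063]],
    [0,[380,109,-105],[0,0,0.063]]
  ]
}}

```text
time_s: 15.55
tcp_pos: [0.4796, -0.3171, 0.1216]
eef_rot: [180.0, 0.0, -93.6]
contact_force: [1.4, -0.1, -2.7]
gripper_width: 0.0532
gripper_force: 25.0
```

```bash
python3 - <<'E'
from h import *
st(); p,d,c=cap('scene'); save('s6.png',p[60:320,60:420].repeat(2,0).repeat(2,1))
plan((.481,-.3153,.122,-93.6),[(.461,-.385,.122,-93.6),(.461,-.385,.009,-93.6)])
E
```

```text
t 15.55 [ 0.4796 -0.3171  0.1216] [180.    0.  -93.6] w 0.0532 F [ 1.4 -0.1 -2.7] 25.0011545419693 q [-14.  16. -20.  -0. -53.  10.]
(0.461, -0.385, 0.122, -93.6) -> [70.8, 15.6, 0.0] [0.0, 0.0, 0.0] rows>=1.5
(0.461, -0.385, 0.009, -93.6) -> [70.8, 15.6, 113.0] [0.0, 0.0, 0.0] rows>=2.7
```

View pics/s6.png

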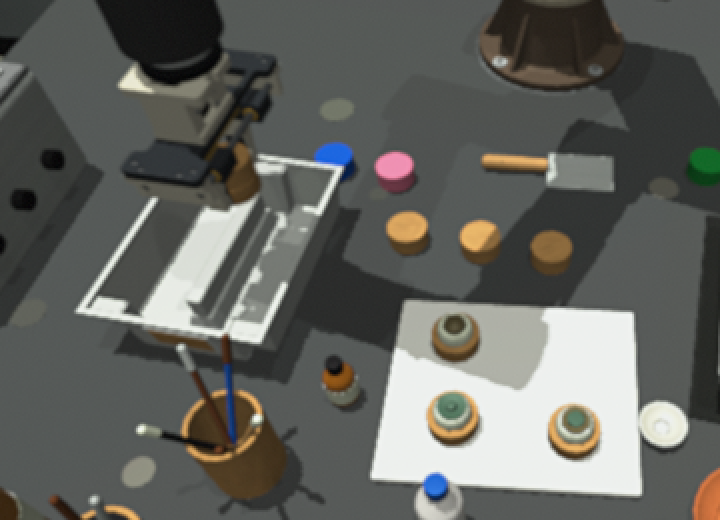

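>>> {"fn": "carry_out", "kwargs": {
  "deltas": [
    [0,[40,9,0],[0,0,0]],
    [0,[64,14,0],[0,0,0]],
    [0,[71,16,0],[0,0,0]],
    [0,[71,16,10],[0,0,0]],
    [0,[71,16,40],[0,0,0]],
    [0,[71,16,70],[0,0,0]],
    [0,[71,16,95],[0,0,0]],
    [0,[71,16,108],[0,0,0]],
    [0,[71,16,113],[0,0,0]],
    [0,[71,16,113],[0,0,0]],
    [0.72,[71,16,113],[0,0,0]],
    [0.72,[71,16,113],[0,0,0]]
  ]
}}

```text
time_s: 16.8
tcp_pos: [0.4612, -0.3856, 0.0096]
eef_rot: [-179.9, -0.0, -93.6]
contact_force: [0.2, 0.2, 0.1]
gripper_width: 0.0616
gripper_force: 0.0
```

```bash
python3 - <<'E'
from h import *
st()
plan((.461,-.385,.009,-93.6),[(.461,-.385,.119,-93.6),(.4429,.0386,.12,-90),(.4429,.0386,.004,-90)])
E
```

```text
t 16.8 [ 0.4612 -0.3856  0.0096] [-179.9   -0.   -93.6] w 0.0616 F [0.2 0.2 0.1] 0.0 q [-21.  26. -23.   0. -41.  18.]
(0.461, -0.385, 0.119, -93.6) -> [0.0, 0.0, -110.0] [0.0, 0.0, 0.0] rows>=2.2
(0.4429, 0.0386, 0.12, -90) -> [-421.6, 44.7, -111.0] [0.0, 0.0, -0.063] rows>=8.8
(0.4429, 0.0386, 0.004, -90) -> [-421.6, 44.7, 5.0] [0.0, 0.0, -0.063] rows>=8.5
```

>>> {"fn": "carry_out", "kwargs": {
  "deltas": [
    [0.72,[0,0,-25],[0,0,0]],
    [0.72,[0,0,-70],[0,0,0]],
    [0.72,[0,0,-105],[0,0,0]],
    [0.8,[-30,3,-111],[0,0,-0.01]],
    [0.8,[-75,8,-111],[0,0,-0.02]],
    [0.8,[-120,13,-111],[0,0,-0.03]],
    [0.8,[-168,18,-111],[0,0,-0.04]],
    [0.8,[-216,23,-111],[0,0,-0.05]],
    [0.8,[-264,28,-111],[0,0,-0.063]],
    [0.8,[-312,33,-111],[0,0,-0.063]],
    [0.8,[-358,38,-111],[0,0,-0.063]],
    [0.8,[-395,42,-111],[0,0,-0.063]]
  ]
}}

```text
time_s: 18.0
tcp_pos: [0.4434, 0.0139, 0.1206]
eef_rot: [-179.9, 0.1, -89.9]
contact_force: [1.5, -0.6, 0.5]
gripper_width: 0.0703
gripper_force: 0.0
```

```bash
cat >> h.py <<'E'
def survey():
    st(); p,d,c=cap('top'); W=cloud(d,c)
    for q in caps(p,c,.026):
        x,y=q[4]
        if .39<x<.72 and -.45<y<.2: print(q, 'z top',np.nanmean(W[q[1]-2:q[1]+3,q[0]-2:q[0]+3,2]).round(4),'@.034',ray(c,q[0],q[1],.034)[:2].round(3),'@.05',ray(c,q[0],q[1],.05)[:2].round(3))
    return p,W,c
E
python3 - <<'E'
from h import *
p,W,c=survey(); bases(p,c,[(.682,.083),(.585,-.055),(.682,-.041)])
E
```

```text
t 18.0 [0.4434 0.0139 0.1206] [-1.799e+02  1.000e-01 -8.990e+01] w 0.0703 F [ 1.5 -0.6  0.5] 0.0 q [ 27.   4. -36.   0. -50. -27.]
(376, 233, 8.9, 222, [0.4343, -0.1423]) z top 0.0276 @.034 [ 0.433 -0.142] @.05 [ 0.433 -0.14 ]
(345, 233, 8.5, 120, [0.4359, -0.0531]) z top 0.0269 @.034 [ 0.436 -0.053] @.05 [ 0.435 -0.052]
(462, 220, 11.1, 238, [0.4624, -0.3896]) z top 0.0514 @.034 [ 0.463 -0.388] @.05 [ 0.463 -0.383]
(344, 182, 8.9, 224, [0.5864, -0.0548]) z top 0.0542 @.034 [ 0.584 -0.055] @.05 [ 0.582 -0.055]
(296, 151, 8.9, 216, [0.6837, 0.0832]) z top 0.0532 @.034 [0.682 0.084] @.05 [0.678 0.082]
(338, 150, 9.0, 224, [0.6841, -0.0415]) z top 0.0514 @.034 [ 0.681 -0.041] @.05 [ 0.677 -0.04 ]
base (0.682, 0.083) 131 296 151 rad mm 27.1 [0.682, 0.0827]
base (0.585, -0.055) 159 344 182 rad mm 26.7 [0.5853, -0.0547]
base (0.682, -0.041) 122 338 149 rad mm 27.2 [0.6827, -0.041]
```

>>> {"fn": "carry_out", "kwargs": {
  "deltas": [
    [0.8,[-20,1,0],[0,0,0]],
    [0.8,[-27,1,20],[0,0,0]],
    [0.8,[-27,1,60],[0,0,0]],
    [0.8,[-27,1,95],[0,0,0]],
    [0.8,[-27,1,112],[0,0,0]],
    [0.8,[-27,1,116],[0,0,0]],
    [0.8,[-27,1,116],[0,0,0]],
    [0,[-27,1,116],[0,0,0]],
    [0,[-27,1,116],[0,0,0]],
    [0,[-27,1,116],[0,0,0]],
    [0,[-27,1,116],[0,0,0]],
    [0,[-27,1,116],[0,0,0]]
  ],
  "squeeze": 12
}}

```text
time_s: 19.25
tcp_pos: [0.4428, 0.0387, 0.0044]
eef_rot: [-179.9, 0.0, -90.0]
contact_force: [-0.9, -0.2, 7.8]
gripper_width: 0.0502
gripper_force: 12.0
```

```bash
python3 - <<'E'
from h import *
st()
plan((.4429,.0388,.004,-90),[(.682,.083,.1,-90)])
E
```

```text
t 19.25 [0.4428 0.0387 0.0044] [-179.9    0.   -90. ] w 0.0502 F [-0.9 -0.2  7.8] 12.003014730289578 q [ 31.  15. -43.   0. -31. -31.]
(0.682, 0.083, 0.1, -90) -> [-44.2, -239.1, -96.0] [0.0, 0.0, 0.0] rows>=5.2
```

>>> {"fn": "carry_out", "kwargs": {
  "deltas": [
    [0,[0,0,-20],[0,0,0]],
    [0,[0,0,-60],[0,0,0]],
    [0,[-7,-35,-96],[0,0,0]],
    [0,[-14,-80,-96],[0,0,0]],
    [0,[-23,-125,-96],[0,0,0]],
    [0,[-31,-170,-96],[0,0,0]],
    [0,[-39,-212,-96],[0,0,0]],
    [0,[-44,-234,-96],[0,0,0]],
    [0,[-44,-239,-96],[0,0,0]],
    [0,[-44,-239,-96],[0,0,0]],
    [0,[-44,-239,-85],[0,0,0]],
    [0,[-44,-239,-72],[0,0,0]]
  ]
}}

```text
time_s: 20.45
tcp_pos: [0.6804, 0.0824, 0.0755]
eef_rot: [-180.0, 0.0, -90.0]
contact_force: [-0.0, -0.2, -1.6]
gripper_width: 0.0503
gripper_force: 12.0
```

>>> {"fn": "carry_out", "kwargs": {
  "deltas": [
    [0,[0,0,10],[0,0,0]],
    [0,[0,0,20],[0,0,0]],
    [0,[0,0,29],[0,0,0]],
    [0,[0,0,35],[0,0,0]],
    [0,[0,0,37],[0,0,0]],
    [0,[0,0,37],[0,0,0]]
  ]
}}

```text
time_s: 21.05
tcp_pos: [0.6812, 0.0825, 0.0387]
eef_rot: [180.0, -0.0, -90.0]
contact_force: [-0.8, 0.0, 0.0]
gripper_width: 0.0501
gripper_force: 12.0
```

Home. I'll release, lower onto the foot and grip.

>>> {"fn": "carry_out", "kwargs": {
  "deltas": [
    [0.8,[0,0,0],[0,0,0]],
    [0.8,[0,0,0],[0,0,0]],
    [0.8,[0,0,0],[0,0,0]],
    [0.8,[0,0,0],[0,0,0]],
    [0.8,[0,0,8],[0,0,0]],
    [0.8,[0,0,16],[0,0,0]],
    [0.8,[0,0,22],[0,0,0]],
    [0.8,[0,0,22],[0,0,0]],
    [0,[0,0,22],[0,0,0]],
    [0,[0,0,22],[0,0,0]],
    [0,[0,0,22],[0,0,0]],
    [0,[0,0,22],[0,0,0]]
  ],
  "squeeze": 25
}}

```text
time_s: 22.25
tcp_pos: [0.6815, 0.0825, 0.0169]
eef_rot: [-180.0, 0.0, -90.0]
contact_force: [1.1, 0.5, -0.6]
gripper_width: 0.0535
gripper_force: 25.0
```

```bash
python3 - <<'E'
from h import *
st()
plan((.682,.083,.017,-90),[(.56,.02,.122,-90),(.5528,-.3908,.122,-93.6)])
plan((.5528,-.3908,.009,-93.6),[(.4372,-.0498,.12,-90)])
E
```

```text
t 22.25 [0.6815 0.0825 0.0169] [-180.    0.  -90.] w 0.0535 F [ 1.1  0.5 -0.6] 24.99984920024872 q [ 23.  32. -11.   0. -47. -23.]
(0.56, 0.02, 0.122, -90) -> [63.0, 122.0, -105.0] [0.0, 0.0, 0.0] rows>=3.5
(0.5528, -0.3908, 0.122, -93.6) -> [473.8, 129.2, -105.0] [-0.0, -0.0, 0.063] rows>=10.0
(0.4372, -0.0498, 0.12, -90) -> [-333.1, 136.8, -111.0] [0.0, 0.0, -0.063] rows>=7.5
```

>>> {"fn": "carry_out", "kwargs": {
  "deltas": [
    [0,[0,0,-15],[0,0,0]],
    [0,[0,0,-50],[0,0,0]],
    [0,[10,20,-90],[0,0,0]],
    [0,[30,60,-105],[0,0,0]],
    [0,[50,98,-105],[0,0,0.01]],
    [0,[85,122,-105],[0,0,0.02]],
    [0,[130,123,-105],[0,0,0.03]],
    [0,[175,124,-105],[0,0,0.04]],
    [0,[220,125,-105],[0,0,0.05]],
    [0,[265,126,-105],[0,0,0.063]],
    [0,[310,127,-105],[0,0,0.063]],
    [0,[355,128,-105],[0,0,0.063]]
  ]
}}

```text
time_s: 23.45
tcp_pos: [0.5529, -0.2744, 0.1229]
eef_rot: [-179.9, -0.0, -93.6]
contact_force: [1.1, 0.5, -1.5]
gripper_width: 0.0534
gripper_force: 25.0
```

```bash
python3 - <<'E'
from h import *
st()
plan((.682-.128,.083-.355,.122,-93.6),[(.5528,-.3908,.122,-93.6)])
E
```

```text
t 23.45 [ 0.5529 -0.2744  0.1229] [-179.9   -0.   -93.6] w 0.0534 F [ 1.1  0.5 -1.5] 25.000879168510437 q [ -8.  20. -15.  -0. -55.   5.]
(0.5528, -0.3908, 0.122, -93.6) -> [118.6, -6.3, -0.0] [0.0, 0.0, 0.0] rows>=2.4
```

>>> {"fn": "carry_out", "kwargs": {
  "deltas": [
    [0,[45,-2,0],[0,0,0]],
    [0,[88,-5,0],[0,0,0]],
    [0,[114,-6,0],[0,0,0]],
    [0,[119,-6,5],[0,0,0]],
    [0,[119,-6,35],[0,0,0]],
    [0,[119,-6,68],[0,0,0]],
    [0,[119,-6,95],[0,0,0]],
    [0,[119,-6,108],[0,0,0]],
    [0,[119,-6,113],[0,0,0]],
    [0,[119,-6,113],[0,0,0]],
    [0.72,[119,-6,113],[0,0,0]],
    [0.72,[119,-6,113],[0,0,0]]
  ]
}}

```text
time_s: 24.65
tcp_pos: [0.5529, -0.3921, 0.0103]
eef_rot: [-179.8, -0.1, -93.6]
contact_force: [-0.8, -0.4, 0.1]
gripper_width: 0.0616
gripper_force: 0.0
```

>>> {"fn": "carry_out", "kwargs": {
  "deltas": [
    [0.72,[0,0,-25],[0,0,0]],
    [0.72,[0,0,-70],[0,0,0]],
    [0.72,[0,0,-105],[0,0,0]],
    [0.8,[-35,14,-111],[0,0,-0.01]],
    [0.8,[-80,33,-111],[0,0,-0.02]],
    [0.8,[-125,51,-111],[0,0,-0.03]],
    [0.8,[-170,70,-111],[0,0,-0.04]],
    [0.8,[-215,88,-111],[0,0,-0.05]],
    [0.8,[-260,107,-111],[0,0,-0.063]],
    [0.8,[-300,123,-111],[0,0,-0.063]],
    [0.8,[-333,137,-111],[0,0,-0.063]],
    [0.8,[-333,137,-111],[0,0,-0.063]]
  ]
}}

```text
time_s: 25.85
tcp_pos: [0.4355, -0.0478, 0.121]
eef_rot: [-179.8, 0.1, -89.8]
contact_force: [0.9, -0.3, 0.2]
gripper_width: 0.0698
gripper_force: 0.0
```

```bash
python3 - <<'E'
from h import *
p,W,c=survey(); bases(p,c,[(.585,-.055),(.682,-.041)]); save('t7.png',p)
w,d,cw=cap('wrist'); save('w7.png',w)
for q in ((.4372,-.0498),(.4343,-.1423)): bases(w,cw,[q],.026)
E
```

```text
t 25.85 [ 0.4355 -0.0478  0.121 ] [-1.798e+02  1.000e-01 -8.980e+01] w 0.0698 F [ 0.9 -0.3  0.2] 0.0 q [ 20.   4. -37.  -0. -49. -19.]
(462, 220, 11.1, 238, [0.4624, -0.3896]) z top 0.0521 @.034 [ 0.463 -0.388] @.05 [ 0.463 -0.383]
(462, 189, 10.9, 286, [0.5539, -0.3959]) z top 0.0519 @.034 [ 0.553 -0.395] @.05 [ 0.551 -0.389]
(344, 182, 8.9, 224, [0.5861, -0.0552]) z top 0.0537 @.034 [ 0.584 -0.055] @.05 [ 0.582 -0.055]
(338, 150, 9.0, 224, [0.6841, -0.0413]) z top 0.0526 @.034 [ 0.681 -0.041] @.05 [ 0.677 -0.04 ]
base (0.585, -0.055) 162 344 182 rad mm 26.9 [0.585, -0.0547]
base (0.682, -0.041) 121 338 149 rad mm 27.2 [0.6827, -0.041]
base (0.4372, -0.0498) 3138 320 201 rad mm 25.6 [0.4363, -0.0537]
base (0.4343, -0.1423) 4017 326 80 rad mm 26.3 [0.4331, -0.1434]
```

>>> {"fn": "carry_out", "kwargs": {
  "deltas": [
    [0.8,[0,0,0],[0,0,0]],
    [0.8,[0,0,25],[0,0,0]],
    [0.8,[0,0,60],[0,0,0]],
    [0.8,[0,0,95],[0,0,0]],
    [0.8,[0,0,112],[0,0,0]],
    [0.8,[0,0,116],[0,0,0]],
    [0.8,[0,0,116],[0,0,0]],
    [0,[0,0,116],[0,0,0]],
    [0,[0,0,116],[0,0,0]],
    [0,[0,0,116],[0,0,0]],
    [0,[0,0,116],[0,0,0]],
    [0,[0,0,116],[0,0,0]]
  ],
  "squeeze": 12
}}

```text
time_s: 27.15
tcp_pos: [0.4366, -0.0506, 0.0044]
eef_rot: [-179.9, 0.0, -90.0]
contact_force: [-0.3, -0.1, 7.3]
gripper_width: 0.0503
gripper_force: 12.0
```

>>> {"fn": "carry_out", "kwargs": {
  "deltas": [
    [0,[0,0,-20],[0,0,0]],
    [0,[0,0,-60],[0,0,0]],
    [0,[1,-20,-96],[0,0,0]],
    [0,[2,-55,-96],[0,0,0]],
    [0,[3,-95,-96],[0,0,0]],
    [0,[4,-130,-96],[0,0,0]],
    [0,[5,-146,-96],[0,0,0]],
    [0,[5,-148,-96],[0,0,0]],
    [0,[5,-148,-96],[0,0,0]],
    [0,[5,-148,-85],[0,0,0]],
    [0,[5,-148,-72],[0,0,0]],
    [0,[5,-148,-62],[0,0,0]]
  ]
}}

```text
time_s: 28.35
tcp_pos: [0.5826, -0.0557, 0.0642]
eef_rot: [179.9, 0.0, -90.0]
contact_force: [0.2, -0.0, -0.2]
gripper_width: 0.0501
gripper_force: 12.0
```

>>> {"fn": "carry_out", "kwargs": {
  "deltas": [
    [0,[0,0,10],[0,0,0]],
    [0,[0,0,19],[0,0,0]],
    [0,[0,0,25],[0,0,0]],
    [0,[0,0,27],[0,0,0]],
    [0,[0,0,27],[0,0,0]]
  ]
}}

```text
time_s: 28.85
tcp_pos: [0.5839, -0.0558, 0.0386]
eef_rot: [180.0, -0.0, -90.0]
contact_force: [-0.1, 0.3, -0.8]
gripper_width: 0.05
gripper_force: 12.0
```

>>> {"fn": "carry_out", "kwargs": {
  "deltas": [
    [0.8,[0,0,0],[0,0,0]],
    [0.8,[0,0,0],[0,0,0]],
    [0.8,[0,0,0],[0,0,0]],
    [0.8,[0,0,0],[0,0,0]],
    [0.8,[0,0,8],[0,0,0]],
    [0.8,[0,0,16],[0,0,0]],
    [0.8,[0,0,22],[0,0,0]],
    [0.8,[0,0,22],[0,0,0]],
    [0,[0,0,22],[0,0,0]],
    [0,[0,0,22],[0,0,0]],
    [0,[0,0,22],[0,0,0]],
    [0,[0,0,22],[0,0,0]]
  ],
  "squeeze": 25
}}

```text
time_s: 30.05
tcp_pos: [0.5842, -0.0557, 0.0168]
eef_rot: [-180.0, 0.0, -90.0]
contact_force: [0.3, -0.1, -0.4]
gripper_width: 0.0533
gripper_force: 25.0
```

```bash
python3 - <<'E'
from h import *
st(); p,d,c=cap('top'); trayA(cloud(d,c))
plan((.5845,-.0553,.017,-90),[(.4672,-.2852,.122,-93.6)])
plan((.4672,-.2852,.009,-93.6),[(.4339,-.1425,.12,-90)])
E
```

```text
t 30.05 [ 0.5842 -0.0557  0.0168] [-180.    0.  -90.] w 0.0533 F [ 0.3 -0.1 -0.4] 25.000012814998627 q [ 14.  25. -24.   0. -41. -14.]
rim ((0.5104545950889587, -0.3387484550476074), (0.20712679624557495, 0.26460033655166626), 86.41156768798828)
rib ((0.5099560618400574, -0.33725130558013916), (0.018591780215501785, 0.17134900391101837), 86.0358657836914)
(0.4672, -0.2852, 0.122, -93.6) -> [229.9, 117.3, -105.0] [-0.0, -0.0, 0.063] rows>=5.6
(0.4339, -0.1425, 0.12, -90) -> [-140.3, 42.2, -111.0] [0.0, 0.0, -0.063] rows>=3.7
```

>>> {"fn": "carry_out", "kwargs": {
  "deltas": [
    [0,[0,0,-15],[0,0,0]],
    [0,[0,0,-50],[0,0,0]],
    [0,[0,0,-90],[0,0,0]],
    [0,[25,13,-105],[0,0,0.01]],
    [0,[65,33,-105],[0,0,0.02]],
    [0,[105,53,-105],[0,0,0.03]],
    [0,[145,74,-105],[0,0,0.04]],
    [0,[185,94,-105],[0,0,0.05]],
    [0,[215,110,-105],[0,0,0.063]],
    [0,[230,117,-105],[0,0,0.063]],
    [0,[230,117,-105],[0,0,0.063]],
    [0,[230,117,-105],[0,0,0.063]]
  ]
}}

```text
time_s: 31.3
tcp_pos: [0.4665, -0.2859, 0.1214]
eef_rot: [180.0, 0.0, -93.7]
contact_force: [-0.3, -0.8, -2.0]
gripper_width: 0.0532
gripper_force: 25.0
```

>>> {"fn": "carry_out", "kwargs": {
  "deltas": [
    [0,[0,0,20],[0,0,0]],
    [0,[0,0,55],[0,0,0]],
    [0,[0,0,88],[0,0,0]],
    [0,[0,0,106],[0,0,0]],
    [0,[0,0,113],[0,0,0]],
    [0,[0,0,113],[0,0,0]],
    [0.72,[0,0,113],[0,0,0]],
    [0.72,[0,0,113],[0,0,0]],
    [0.72,[0,0,105],[0,0,0]],
    [0.72,[0,0,75],[0,0,0]],
    [0.72,[0,0,40],[0,0,0]],
    [0.72,[0,0,2],[0,0,0]]
  ]
}}

```text
time_s: 32.5
tcp_pos: [0.4666, -0.2857, 0.1215]
eef_rot: [180.0, -0.0, -93.6]
contact_force: [1.1, -0.4, -1.2]
gripper_width: 0.0631
gripper_force: 0.0
```

```bash
python3 - <<'E'
from h import *
p,W,c=survey(); bases(p,c,[(.682,-.041)])
plan((.4672,-.2852,.120,-93.6),[(.4339,-.1425,.12,-90),(.4339,-.1425,.004,-90)])
E
```

```text
t 32.5 [ 0.4666 -0.2857  0.1215] [180.   -0.  -93.6] w 0.0631 F [ 1.1 -0.4 -1.2] 0.0 q [-11.  14. -24.   0. -52.   7.]
(424, 224, 6.1, 60, [0.4569, -0.2819]) z top 0.0521 @.034 [ 0.455 -0.28 ] @.05 [ 0.454 -0.276]
(338, 150, 9.0, 54, [0.6841, -0.0415]) z top 0.0522 @.034 [ 0.681 -0.041] @.05 [ 0.677 -0.04 ]
base (0.682, -0.041) 130 339 150 rad mm 30.6 [0.6801, -0.0451]
(0.4339, -0.1425, 0.12, -90) -> [-140.3, 42.2, 0.0] [0.0, 0.0, -0.063] rows>=2.9
(0.4339, -0.1425, 0.004, -90) -> [-140.3, 42.2, 116.0] [0.0, 0.0, -0.063] rows>=3.7
```

>>> {"fn": "carry_out", "kwargs": {
  "deltas": [
    [0.8,[-40,7,0],[0,0,-0.02]],
    [0.8,[-85,15,0],[0,0,-0.04]],
    [0.8,[-130,23,0],[0,0,-0.063]],
    [0.8,[-175,32,0],[0,0,-0.063]],
    [0.8,[-205,38,0],[0,0,-0.063]],
    [0.8,[-217,42,0],[0,0,-0.063]],
    [0.8,[-217,42,0],[0,0,-0.063]],
    [0.8,[-217,42,0],[0,0,-0.063]]
  ]
}}

```text
time_s: 33.35
tcp_pos: [0.439, -0.0664, 0.1203]
eef_rot: [-179.9, 0.0, -89.9]
contact_force: [-0.2, -0.7, -0.1]
gripper_width: 0.0704
gripper_force: 0.0
```

```bash
python3 - <<'E'
from h import *
p,W,c=survey(); bases(p,c,[(.682,-.041)]); save('t8.png',p)
w,d,cw=cap('wrist'); bases(w,cw,[(.4339,-.1425)],.026)
E
```

```text
t 33.35 [ 0.439  -0.0664  0.1203] [-179.9    0.   -89.9] w 0.0704 F [-0.2 -0.7 -0.1] 0.0 q [ 17.   4. -36.   0. -50. -17.]
(462, 220, 11.1, 238, [0.4624, -0.3896]) z top 0.0516 @.034 [ 0.463 -0.388] @.05 [ 0.463 -0.383]
(426, 219, 10.3, 235, [0.469, -0.2879]) z top 0.0514 @.034 [ 0.469 -0.286] @.05 [ 0.468 -0.282]
(462, 189, 10.9, 286, [0.5539, -0.3959]) z top 0.0517 @.034 [ 0.553 -0.395] @.05 [ 0.551 -0.389]
(338, 150, 9.0, 224, [0.6841, -0.0415]) z top 0.0517 @.034 [ 0.681 -0.041] @.05 [ 0.677 -0.04 ]
base (0.682, -0.041) 122 338 149 rad mm 27.2 [0.6827, -0.041]
base (0.4339, -0.1425) 3782 328 106 rad mm 25.8 [0.433, -0.1433]
```

>>> {"fn": "carry_out", "kwargs": {
  "deltas": [
    [0.8,[40,3,0],[0,0,0]],
    [0.8,[70,5,10],[0,0,0]],
    [0.8,[77,5,35],[0,0,0]],
    [0.8,[77,5,70],[0,0,0]],
    [0.8,[77,5,100],[0,0,0]],
    [0.8,[77,5,114],[0,0,0]],
    [0.8,[77,5,116],[0,0,0]],
    [0,[77,5,116],[0,0,0]],
    [0,[77,5,116],[0,0,0]],
    [0,[77,5,116],[0,0,0]],
    [0,[77,5,116],[0,0,0]],
    [0,[77,5,116],[0,0,0]]
  ],
  "squeeze": 12
}}

```text
time_s: 34.65
tcp_pos: [0.4344, -0.1436, 0.0044]
eef_rot: [-179.9, -0.0, -90.0]
contact_force: [-0.7, -0.2, 6.2]
gripper_width: 0.0499
gripper_force: 12.0
```

```bash
python3 - <<'E'
from h import *
s=st()
plan((.4335,-.143,.004,-90),[(.56,-.05,.12,-90),(.6825,-.041,.1,0),(.6825,-.041,.039,0)])
E
```

```text
t 34.65 [ 0.4344 -0.1436  0.0044] [-179.9   -0.   -90. ] w 0.0499 F [-0.7 -0.2  6.2] 12.003144202753901 q [  7.  16. -42.   0. -32.  -7.]
(0.56, -0.05, 0.12, -90) -> [-93.0, -126.5, -116.0] [0.0, 0.0, 0.0] rows>=3.9
(0.6825, -0.041, 0.1, 0) -> [-102.0, -249.0, -96.0] [0.0, 0.0, -1.571] rows>=10.5
(0.6825, -0.041, 0.039, 0) -> [-102.0, -249.0, -35.0] [0.0, 0.0, -1.571] rows>=10.5
```

>>> {"fn": "carry_out", "kwargs": {
  "deltas": [
    [0,[0,0,-25],[0,0,0]],
    [0,[0,0,-70],[0,0,0]],
    [0,[-15,-35,-110],[0,0,-0.15]],
    [0,[-30,-70,-116],[0,0,-0.3]],
    [0,[-45,-105,-116],[0,0,-0.45]],
    [0,[-60,-145,-116],[0,0,-0.6]],
    [0,[-75,-180,-116],[0,0,-0.75]],
    [0,[-90,-215,-116],[0,0,-0.9]],
    [0,[-100,-240,-116],[0,0,-1.05]],
    [0,[-102,-249,-116],[0,0,-1.2]],
    [0,[-102,-249,-116],[0,0,-1.35]],
    [0,[-102,-249,-116],[0,0,-1.5]]
  ]
}}

```text
time_s: 35.85
tcp_pos: [0.6826, -0.0411, 0.1189]
eef_rot: [-180.0, 0.1, -3.7]
contact_force: [0.3, -0.8, 0.7]
gripper_width: 0.0504
gripper_force: 12.0
```

>>> {"fn": "carry_out", "kwargs": {
  "deltas": [
    [0,[0,0,10],[0,0,-0.071]],
    [0,[0,0,25],[0,0,-0.071]],
    [0,[0,0,40],[0,0,-0.071]],
    [0,[0,0,50],[0,0,-0.071]],
    [0,[0,0,50],[0,0,-0.071]]
  ]
}}

```text
time_s: 36.35
tcp_pos: [0.6811, -0.0418, 0.067]
eef_rot: [180.0, 0.2, -0.1]
contact_force: [0.4, -0.1, -1.1]
gripper_width: 0.0507
gripper_force: 12.0
```

```bash
python3 - <<'E'
from h import *
s=st(); p,d,c=cap('scene'); save('s9.png',p[200:330,220:350].repeat(4,0).repeat(4,1))
E
```

```text
t 36.35 [ 0.6811 -0.0418  0.067 ] [ 1.8e+02  2.0e-01 -1.0e-01] w 0.0507 F [ 0.4 -0.1 -1.1] 11.999816307798028 q [ 13.  29.  -9.  -0. -53.  77.]
```

View pics/s9.png

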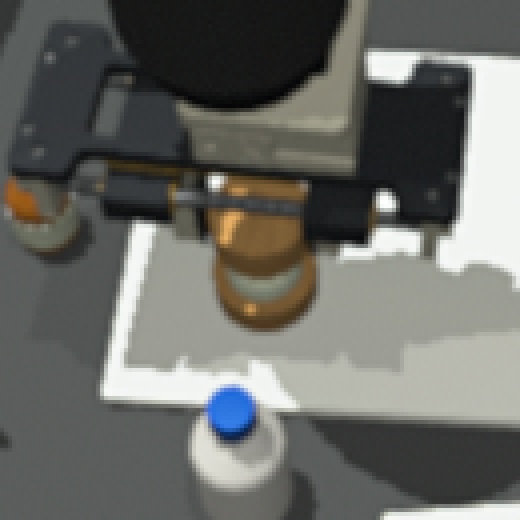

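>>> {"fn": "carry_out", "kwargs": {
  "deltas": [
    [0,[0,0,8],[0,0,0]],
    [0,[0,0,16],[0,0,0]],
    [0,[0,0,24],[0,0,0]],
    [0,[0,0,31],[0,0,0]],
    [0,[0,0,31],[0,0,0]],
    [0,[0,0,31],[0,0,0]]
  ]
}}

```text
time_s: 37.0
tcp_pos: [0.6826, -0.0416, 0.0382]
eef_rot: [180.0, 0.0, 0.0]
contact_force: [-0.1, -0.1, 0.1]
gripper_width: 0.0505
gripper_force: 12.0
```

>>> {"fn": "carry_out", "kwargs": {
  "deltas": [
    [0.8,[0,0,0],[0,0,0]],
    [0.8,[0,0,0],[0,0,0]],
    [0.8,[0,0,0],[0,0,0]],
    [0.8,[0,0,0],[0,0,0]],
    [0.8,[0,0,8],[0,0,0]],
    [0.8,[0,0,16],[0,0,0]],
    [0.8,[0,0,22],[0,0,0]],
    [0.8,[0,0,22],[0,0,0]],
    [0,[0,0,22],[0,0,0]],
    [0,[0,0,22],[0,0,0]],
    [0,[0,0,22],[0,0,0]],
    [0,[0,0,22],[0,0,0]]
  ],
  "squeeze": 25
}}

```text
time_s: 38.2
tcp_pos: [0.6829, -0.0416, 0.0169]
eef_rot: [-180.0, -0.0, 0.0]
contact_force: [0.4, -0.9, -0.2]
gripper_width: 0.0532
gripper_force: 25.0
```

```bash
python3 - <<'E'
from h import *
s=st()
plan((.6825,-.041,.017,0),[(.56,-.05,.122,-30),(.559,-.291,.122,-93.6)])
E
```

```text
t 38.2 [ 0.6829 -0.0416  0.0169] [-180.   -0.    0.] w 0.0532 F [ 0.4 -0.9 -0.2] 24.999914467334747 q [ 13.  32. -11.   0. -47.  77.]
(0.56, -0.05, 0.122, -30) -> [-122.5, 9.0, -105.0] [0.0, -0.0, 0.524] rows>=3.5
(0.559, -0.291, 0.122, -93.6) -> [-123.5, 250.0, -105.0] [0.0, -0.0, 1.634] rows>=10.9
```

>>> {"fn": "carry_out", "kwargs": {
  "deltas": [
    [0,[0,0,-15],[0,0,0]],
    [0,[0,0,-50],[0,0,0]],
    [0,[-10,0,-90],[0,0,0.1]],
    [0,[-40,2,-105],[0,0,0.23]],
    [0,[-75,5,-105],[0,0,0.36]],
    [0,[-108,9,-105],[0,0,0.49]],
    [0,[-122,35,-105],[0,0,0.62]],
    [0,[-123,70,-105],[0,0,0.75]],
    [0,[-123,105,-105],[0,0,0.88]],
    [0,[-123,140,-105],[0,0,1.01]],
    [0,[-123,175,-105],[0,0,1.14]],
    [0,[-123,205,-105],[0,0,1.27]]
  ]
}}

```text
time_s: 39.4
tcp_pos: [0.5595, -0.2482, 0.1228]
eef_rot: [-180.0, -0.0, -73.1]
contact_force: [0.7, 0.5, -2.5]
gripper_width: 0.0534
gripper_force: 25.0
```

```bash
python3 - <<'E'
from h import *
s=st(); a=-np.degrees(1.27)
plan((.6825-.123,-.041-.205,.122,a),[(.559,-.291,.122,-93.6)])
E
```

```text
t 39.4 [ 0.5595 -0.2482  0.1228] [-180.    -0.   -73.1] w 0.0534 F [ 0.7  0.5 -2.5] 24.99248296022415 q [ -6.  19. -15.   0. -55.  23.]
(0.559, -0.291, 0.122, -93.6) -> [42.8, 13.8, 0.0] [-0.0, -0.0, 0.364] rows>=2.4
```

>>> {"fn": "carry_out", "kwargs": {
  "deltas": [
    [0,[25,8,0],[0,0,0.13]],
    [0,[40,13,0],[0,0,0.26]],
    [0,[43,14,0],[0,0,0.364]],
    [0,[43,14,0],[0,0,0.364]],
    [0,[43,14,10],[0,0,0.364]],
    [0,[43,14,40],[0,0,0.364]],
    [0,[43,14,75],[0,0,0.364]],
    [0,[43,14,100],[0,0,0.364]],
    [0,[43,14,111],[0,0,0.364]],
    [0,[43,14,113],[0,0,0.364]],
    [0,[43,14,113],[0,0,0.364]],
    [0.72,[43,14,113],[0,0,0.364]]
  ]
}}

```text
time_s: 40.6
tcp_pos: [0.5601, -0.2918, 0.0097]
eef_rot: [-179.9, -0.0, -93.5]
contact_force: [0.7, -0.2, 1.2]
gripper_width: 0.0575
gripper_force: 0.0
```

>>> {"fn": "carry_out", "kwargs": {
  "deltas": [
    [0.72,[0,0,0],[0,0,0]],
    [0.72,[0,0,-3],[0,0,0]],
    [0.72,[0,0,-15],[0,0,0]],
    [0.72,[0,0,-45],[0,0,0]],
    [0.72,[0,0,-85],[0,0,0]],
    [0.72,[0,0,-125],[0,0,0]],
    [0.72,[-40,0,-170],[0,0,0]],
    [0.72,[-85,0,-190],[0,0,0]],
    [0.72,[-130,0,-190],[0,0,0]],
    [0.8,[-175,0,-190],[0,0,0]],
    [0.8,[-220,0,-190],[0,0,0]],
    [0.8,[-260,0,-190],[0,0,0]]
  ]
}}

```text
time_s: 41.8
tcp_pos: [0.5754, -0.0302, 0.2004]
eef_rot: [-179.9, 0.0, -93.6]
contact_force: [0.9, 0.1, 0.1]
gripper_width: 0.0698
gripper_force: 0.0
```

```bash
python3 - <<'E'
from h import *
p,W,c=survey(); trayA(W); save('t10.png',p[130:280,380:530].repeat(4,0).repeat(4,1))
X,Y,Z=np.moveaxis(W,-1,0)
m=(X>.34)&(X<.68)&(Y>.2)&(Y<.48)&(Z>.064)&(Z<.084); print(cv2.minAreaRect(W[m][:,:2].astype(np.float32)))
m=(X>.40)&(X<.61)&(abs(Y-.337)<.04)&(Z>.049)&(Z<.064); k=cv2.connectedComponentsWithStats(m.astype(np.uint8)); i=1+np.argmax(k[2][1:,4]); print('ribB',cv2.minAreaRect(W[k[1]==i][:,:2].astype(np.float32)))
E
```

```text
t 41.8 [ 0.5754 -0.0302  0.2004] [-179.9    0.   -93.6] w 0.0698 F [0.9 0.1 0.1] 0.0 q [ 16.  12. -14.   0. -63. -20.]
(462, 220, 11.1, 238, [0.4624, -0.3896]) z top 0.0524 @.034 [ 0.463 -0.388] @.05 [ 0.463 -0.383]
(426, 219, 10.3, 233, [0.469, -0.2879]) z top 0.0516 @.034 [ 0.469 -0.286] @.05 [ 0.468 -0.282]
(462, 189, 10.9, 286, [0.5539, -0.3959]) z top 0.052 @.034 [ 0.553 -0.395] @.05 [ 0.551 -0.389]
(427, 188, 9.7, 232, [0.5601, -0.2956]) z top 0.0523 @.034 [ 0.559 -0.295] @.05 [ 0.557 -0.291]
rim ((0.5103802680969238, -0.3381141126155853), (0.20641706883907318, 0.2639687955379486), 86.21582794189453)
rib ((0.510016143321991, -0.33733436465263367), (0.018980659544467926, 0.17122405767440796), 86.12348937988281)
((0.4516116976737976, 0.43942487239837646), (0.14937558770179749, 0.038771018385887146), 8.909784317016602)Traceback (most recent call last):
  File "<stdin>", line 5, in <module>
    return _wrapfunc(a, 'argmax', axis=axis, out=out, **kwds)
    return bound(*args, **kwds)
ValueError: attempt to get argmax of an empty sequence
```

View pics/t10.png

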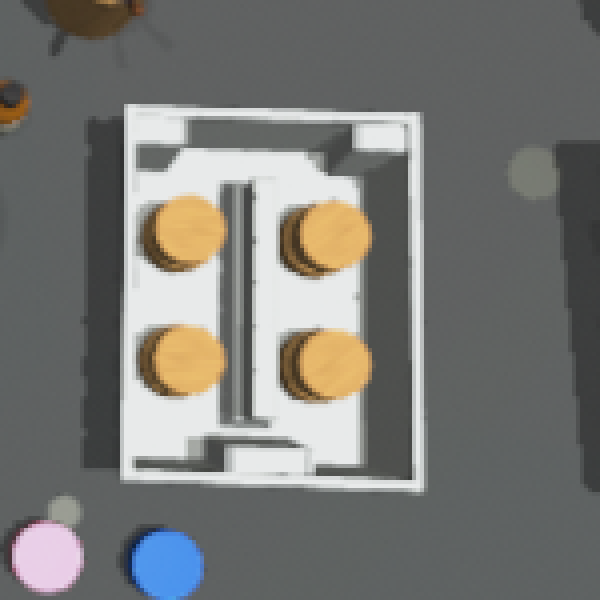

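All four bronzes stand covered in tray_a, with tops at about 52 mm (51 expected). tray_a's two-lug end is at image top and the single lug at the bottom. Next I'll fetch the spare tray.

```bash
python3 - <<'E'
from h import *
plan((.5753,-.0315,.199,-93.6),[(.5056,.3365,.199,-5)])
plan((.5056,.3365,.199,-5),[(.5102,-.338,.2,-183.7)])
E
```

```text
(0.5056, 0.3365, 0.199, -5) -> [-362.9, 92.7, 0.0] [0.0, 0.0, -1.546] rows>=10.3
(0.5102, -0.338, 0.2, -183.7) -> [63.4, 671.5, -1.0] [-0.0, -0.0, 3.119] rows>=20.8
```

>>> {"fn": "carry_out", "kwargs": {
  "deltas": [
    [0.8,[-30,4,0],[0,0,-0.14]],
    [0.8,[-68,8,0],[0,0,-0.28]],
    [0.8,[-105,13,0],[0,0,-0.42]],
    [0.8,[-143,18,0],[0,0,-0.56]],
    [0.8,[-180,23,0],[0,0,-0.7]],
    [0.8,[-218,28,0],[0,0,-0.84]],
    [0.8,[-255,33,0],[0,0,-0.98]],
    [0.8,[-292,38,0],[0,0,-1.12]],
    [0.8,[-328,43,0],[0,0,-1.26]],
    [0.8,[-356,46,0],[0,0,-1.4]],
    [0.8,[-363,47,0],[0,0,-1.5]],
    [0.8,[-363,47,0],[0,0,-1.546]]
  ]
}}

```text
time_s: 43.05
tcp_pos: [0.5512, 0.3344, 0.1995]
eef_rot: [-180.0, -0.0, -4.7]
contact_force: [0.4, 0.2, 0.9]
gripper_width: 0.0702
gripper_force: 0.0
```

```bash
python3 - <<'E'
from h import *
st(); p,d,c=cap('wrist'); save('w11.png',p); W=cloud(d,c); X,Y,Z=np.moveaxis(W,-1,0)
m=(X>.50)&(X<.62)&(abs(Y-.337)<.04)&(Z>.05)&(Z<.063); k=cv2.connectedComponentsWithStats(m.astype(np.uint8)); 
for i in range(1,k[0]):
    if k[2][i,4]>150: print('ribB',k[2][i],cv2.minAreaRect(W[k[1]==i][:,:2].astype(np.float32)))
for x in(.53,.55,.57): 
    q=m&(abs(X-x)<.005); print(x,np.percentile(Y[q],[2,50,98]).round(4))
E
```

```text
t 43.05 [0.5512 0.3344 0.1995] [-180.    -0.    -4.7] w 0.0702 F [0.4 0.2 0.9] 0.0 q [ 49.  19.  -6.   0. -66.  37.]
ribB [ 314  149   20   94 1754] ((0.5444093346595764, 0.3326466679573059), (0.017704898491501808, 0.08976945281028748), 84.97016906738281)
0.53 [0.3254 0.334  0.3428]
0.55 [0.324  0.3325 0.3411]
0.57 [0.3216 0.3307 0.3393]
```

View pics/w11.png

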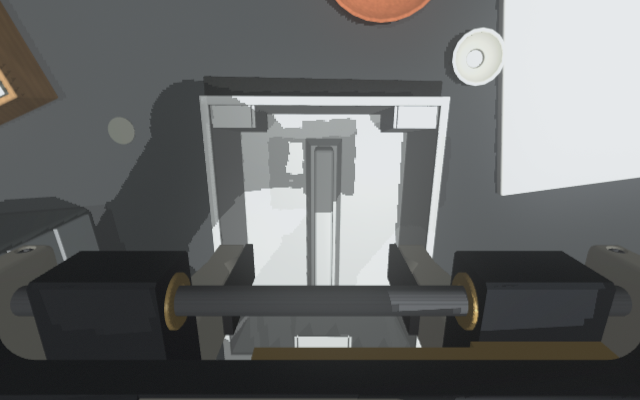

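Spare tray on the mat: rib centred near column 323, with its two-lug card end at image top (+x). The rib position matches the earlier measurement.

>>> {"fn": "carry_out", "kwargs": {
  "deltas": [
    [0.8,[-30,1,0],[0,0,0]],
    [0.8,[-44,1,15],[0,0,0]],
    [0.8,[-46,1,50],[0,0,0]],
    [0.8,[-46,1,90],[0,0,0]],
    [0.8,[-46,1,125],[0,0,0]],
    [0.8,[-46,1,153],[0,0,0]],
    [0.8,[-46,1,168],[0,0,0]],
    [0.8,[-46,1,170],[0,0,0]],
    [0.8,[-46,1,170],[0,0,0]],
    [0,[-46,1,170],[0,0,0]],
    [0,[-46,1,170],[0,0,0]],
    [0,[-46,1,170],[0,0,0]]
  ],
  "squeeze": 45
}}

```text
time_s: 44.3
tcp_pos: [0.5059, 0.3364, 0.0297]
eef_rot: [-179.9, -0.1, -5.0]
contact_force: [-0.3, -0.6, -0.8]
gripper_width: 0.0517
gripper_force: 0.0
```

>>> {"fn": "carry_out", "kwargs": {
  "deltas": [
    [0,[0,0,0],[0,0,0]],
    [0,[0,0,0],[0,0,0]],
    [0,[0,0,0],[0,0,0]],
    [0,[0,0,0],[0,0,0]],
    [0,[0,0,0],[0,0,0]],
    [0,[0,0,0],[0,0,0]],
    [0,[0,0,-10],[0,0,0]],
    [0,[0,0,-35],[0,0,0]],
    [0,[0,0,-70],[0,0,0]],
    [0,[0,0,-110],[0,0,0]],
    [0,[0,0,-150],[0,0,0]],
    [0,[0,0,-175],[0,0,0]]
  ]
}}

```text
time_s: 45.5
tcp_pos: [0.506, 0.3363, 0.2074]
eef_rot: [-179.9, -0.1, -5.0]
contact_force: [0.1, 1.2, -2.9]
gripper_width: 0.0178
gripper_force: 45.0
```

>>> {"fn": "carry_out", "kwargs": {
  "deltas": [
    [0,[0,13,-20],[0,0,0.1]],
    [0,[4,40,-30],[0,0,0.23]],
    [0,[6,70,-30],[0,0,0.37]],
    [0,[10,100,-30],[0,0,0.51]],
    [0,[13,134,-30],[0,0,0.65]],
    [0,[16,168,-30],[0,0,0.79]],
    [0,[19,202,-30],[0,0,0.93]],
    [0,[22,235,-30],[0,0,1.07]],
    [0,[25,269,-30],[0,0,1.21]],
    [0,[29,302,-30],[0,0,1.35]],
    [0,[32,336,-30],[0,0,1.49]],
    [0,[35,370,-30],[0,0,1.63]]
  ]
}}

```text
time_s: 46.7
tcp_pos: [0.5072, -0.0371, 0.2339]
eef_rot: [180.0, 0.0, -98.8]
contact_force: [0.7, 0.3, -2.7]
gripper_width: 0.0178
gripper_force: 45.0
```

```bash
python3 - <<'E'
from h import *
st(); R0=R.from_euler('z',-5.,degrees=True)
w=R0.apply([.035,-.370,0])+[.5055,.3365,.234]; yaw=-5.-np.degrees(1.63); print(w,yaw)
plan((*w,yaw),[(.5102,-.338,.234,-183.7),(.5102,-.338,.125,-183.7)])
E
```

```text
t 46.7 [ 0.5072 -0.0371  0.2339] [180.    0.  -98.8] w 0.0178 F [ 0.7  0.3 -2.7] 44.99467670917511 q [ 18.   4. -19.  -0. -66. -27.]
[ 0.50811919 -0.03514249  0.234     ] -98.39212060632418
(0.5102, -0.338, 0.234, -183.7) -> [299.3, -46.3, -0.0] [-0.0, -0.0, 1.489] rows>=9.9
(0.5102, -0.338, 0.125, -183.7) -> [299.3, -46.3, 109.0] [-0.0, -0.0, 1.489] rows>=9.9
```

>>> {"fn": "carry_out", "kwargs": {
  "deltas": [
    [0,[34,-5,0],[0,0,0.14]],
    [0,[68,-11,0],[0,0,0.28]],
    [0,[102,-16,0],[0,0,0.42]],
    [0,[136,-21,0],[0,0,0.56]],
    [0,[170,-26,0],[0,0,0.7]],
    [0,[204,-32,0],[0,0,0.84]],
    [0,[236,-37,0],[0,0,0.98]],
    [0,[264,-41,0],[0,0,1.12]],
    [0,[285,-44,0],[0,0,1.26]],
    [0,[296,-46,0],[0,0,1.39]],
    [0,[299,-46,0],[0,0,1.47]],
    [0,[299,-46,0],[0,0,1.489]]
  ]
}}

```text
time_s: 47.9
tcp_pos: [0.5089, -0.3386, 0.2334]
eef_rot: [180.0, -0.1, 176.1]
contact_force: [-0.8, 0.5, -2.0]
gripper_width: 0.0178
gripper_force: 45.0
```

>>> {"fn": "carry_out", "kwargs": {
  "deltas": [
    [0,[0,0,0],[0,0,0]],
    [0,[0,0,15],[0,0,0]],
    [0,[0,0,45],[0,0,0]],
    [0,[0,0,80],[0,0,0]],
    [0,[0,0,103],[0,0,0]],
    [0,[0,0,109],[0,0,0]],
    [0,[0,0,109],[0,0,0]],
    [0,[0,0,109],[0,0,0]]
  ]
}}

```text
time_s: 48.7
tcp_pos: [0.5106, -0.3384, 0.1261]
eef_rot: [-179.9, 0.1, 176.3]
contact_force: [0.0, 0.3, -2.4]
gripper_width: 0.0179
gripper_force: 45.0
```

```bash
python3 - <<'E'
from h import *
st(); p,d,c=cap('scene'); save('s12.png',p[60:260,60:280].repeat(3,0).repeat(3,1)[:600,:660])
p,d,c=cap('top'); W=cloud(d,c); X,Y,Z=np.moveaxis(W,-1,0)
m=(X>.35)&(X<.67)&(Y<-.2)&(Y>-.48)&(Z>.155)&(Z<.185); print(cv2.minAreaRect(W[m][:,:2].astype(np.float32)),m.sum())
E
```

```text
t 48.7 [ 0.5106 -0.3384  0.1261] [-1.799e+02  1.000e-01  1.763e+02] w 0.0179 F [ 0.   0.3 -2.4] 44.99921500682831 q [-15.  19. -15.   0. -55. -78.]
((0.430131733417511, -0.37135735154151917), (0.1274946928024292, 0.10209020227193832), 86.36680603027344) 594
```

View pics/s12.png

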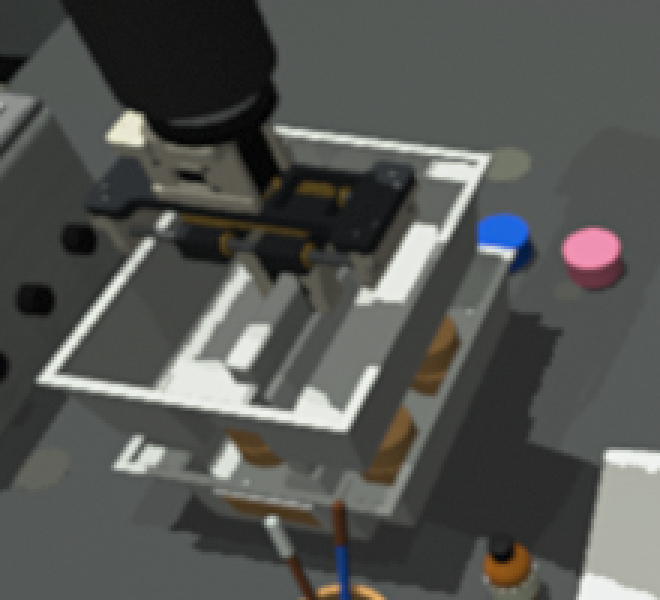

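The spare hovers aligned over tray_a with its card end turned away, and the covered bronzes are still upright underneath. I'll lower it onto the lugs.

>>> {"fn": "carry_out", "kwargs": {
  "deltas": [
    [0,[0,0,8],[0,0,0]],
    [0,[0,0,16],[0,0,0]],
    [0,[0,0,23],[0,0,0]],
    [0,[0,0,29],[0,0,0]],
    [0,[0,0,33],[0,0,0]],
    [0,[0,0,34],[0,0,0]],
    [0,[0,0,34],[0,0,0]]
  ]
}}

```text
time_s: 49.5
tcp_pos: [0.5096, -0.3382, 0.0904]
eef_rot: [180.0, -0.0, 176.3]
contact_force: [-0.7, 0.4, -3.6]
gripper_width: 0.0179
gripper_force: 45.0
```

Still carrying the full weight at 0.0904, so it is within about 1 mm of the lugs. I'll lower 1 mm more, release and rise.

>>> {"fn": "carry_out", "kwargs": {
  "deltas": [
    [0,[0,0,1],[0,0,0]],
    [0,[0,0,1],[0,0,0]],
    [0.5,[0,0,1],[0,0,0]],
    [0.5,[0,0,1],[0,0,0]],
    [0.5,[0,0,1],[0,0,0]],
    [0.5,[0,0,1],[0,0,0]],
    [0.5,[0,0,-5],[0,0,0]],
    [0.5,[0,0,-30],[0,0,0]],
    [0.5,[0,0,-70],[0,0,0]],
    [0.5,[0,0,-115],[0,0,0]],
    [0.5,[0,0,-140],[0,0,0]],
    [0.5,[0,0,-140],[0,0,0]]
  ]
}}

```text
time_s: 50.7
tcp_pos: [0.5116, -0.3393, 0.2361]
eef_rot: [-179.8, 0.4, 176.3]
contact_force: [-0.3, 0.2, 0.2]
gripper_width: 0.0436
gripper_force: 0.0
```

>>> {"fn": "carry_out", "kwargs": {
  "deltas": [
    [0.5,[0,-40,0],[0,0,0]],
    [0.5,[0,-85,0],[0,0,0]],
    [0.5,[0,-130,0],[0,0,0]],
    [0.5,[0,-175,0],[0,0,0]],
    [0.5,[0,-220,0],[0,0,0]],
    [0.5,[0,-260,0],[0,0,0]],
    [0.5,[0,-300,0],[0,0,0]],
    [0.5,[0,-330,0],[0,0,0]],
    [0.5,[0,-330,0],[0,0,0]]
  ]
}}

```text
time_s: 51.6
tcp_pos: [0.486, -0.6707, 0.2273]
eef_rot: [179.9, -0.2, 176.1]
contact_force: [0.0, 0.3, -0.3]
gripper_width: 0.0438
gripper_force: 0.0
```

```bash
python3 - <<'E'
from h import *
st(); p,d,c=cap('top'); save('t13.png',p); W=cloud(d,c); X,Y,Z=np.moveaxis(W,-1,0)
m=(X>.35)&(X<.67)&(Y<-.2)&(Y>-.48)&(Z>.122)&(Z<.146); print(cv2.minAreaRect(W[m][:,:2].astype(np.float32)),m.sum(),W[m][:,2].mean())
A=np.c_[W[m][:,:2],np.ones(m.sum())]; print('tilt',np.linalg.lstsq(A,W[m][:,2],rcond=None)[0][:2])
m=(X>.38)&(X<.63)&(abs(Y+.339)<.025)&(Z>.108)&(Z<.128); k=cv2.connectedComponentsWithStats(m.astype(np.uint8)); i=1+np.argmax(k[2][1:,4]); print('rib',cv2.minAreaRect(W[k[1]==i][:,:2].astype(np.float32)),W[k[1]==i][:,2].mean())
save('t13c.png',p[60:300,220:540].repeat(2,0).repeat(2,1))
E
```

```text
t 51.6 [ 0.486  -0.6707  0.2273] [179.9  -0.2 176.1] w 0.0438 F [ 0.   0.3 -0.3] 0.0 q [-41.  36.  25.   0. -80. -53.]
((0.5124443173408508, -0.3369640111923218), (0.20694318413734436, 0.26379379630088806), 86.21978759765625) 1421 0.13175891768310713
tilt [-0.00162438  0.01148681]
rib ((0.5127238631248474, -0.3367229700088501), (0.019989773631095886, 0.1692313253879547), 85.99504089355469) 0.11766999280755636
```

View pics/t13c.png

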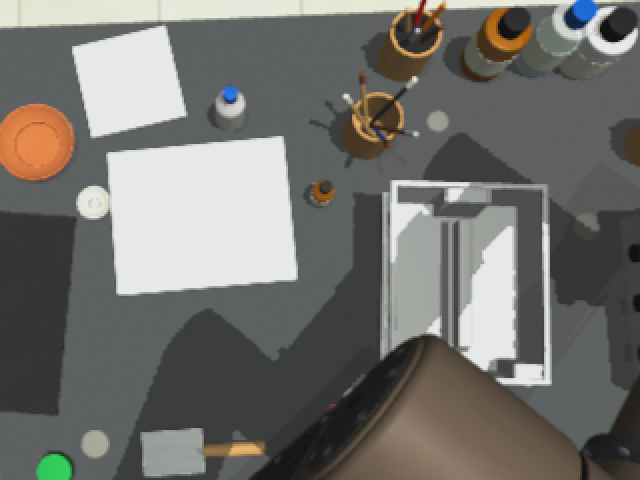

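The spare sits with its one lug at image top (crop ~(465,195)) over tray_a's two-lug end. Its rib top is at 117.7 mm (118 expected), it is about 2–3 mm off centre, and bystanders are in place. I'm handing in.

```bash
python3 - <<'E'
from h import *
print(r.close_job())
E
```

```text
the job is handed in; nothing more can be done
None
```

I handed the job in at about 52 s: all four bronzes stand covered and upright in tray_a, and the turned spare tray rests level on its lugs, measured about 2–3 mm off centre; the hand-in call gave no verdict.

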